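# Tip the spent battery packs into the take-back unit

## Task

Push the take-back unit's drawer fully home and gather all the spent battery packs from the bench into the loading chute. Once the drawer is shut and every pack is in the chute, pick the chute up and tip them together through its spout into the unit's hopper so that they drop into the drawer. Then lay the empty chute back along the silicone mat, right way up, and leave the other things on the bench where they are.

Things in the scene. Friction and masses are not known exactly. Their poses are not given: they have to be found in the camera images.
- unit: battery take-back unit, a grey sheet-steel housing fixed to the bench, 210 deep (x) x 190 wide (y) x 140 mm high, a drawer in its front (-x side, which faces the robot). On the middle of its top stands a square hopper neck, 92 mm outside, 65 mm tall, flaring at the top. What goes in at the neck falls straight down into the closed drawer. Origin: middle of the underside, on the bench.
- mouth (a point): middle of the hopper's mouth, level with its rim, 205 mm above the bench. The mouth is a square of 108 mm inside at the rim, sides parallel to the unit's x and y; it narrows in 30 mm to a throat of 84 x 84 mm.
- drawer (a joint): how far the collecting drawer is out, in m: 0 = home, seated at its stop with the front flush against the housing; it starts 50 to 75 mm out. Its runners are snug, about 4 N of friction all the way, so it stays where it is left.
- handle (a point): middle of the drawer's bar handle, 111 mm above the bench: a horizontal bar, 11 mm thick, 100 mm long, parallel to the front, 35 mm out from the 126 mm high drawer front, moving with the drawer. With the drawer home it is 143 mm from the unit's origin along the unit's -x.
- mat: orange-red silicone mat, fixed on the bench, 300 (x) x 140 (y) x 3 mm thick, where the chute lives. Origin: middle of its underside.
- chute: loading chute: open channel of aluminium sheet, 210 (x) x 56 (y) x 34 mm high, 0.22 kg, floor and walls 3 mm, 50 mm wide inside, closed at -x, open at +x (the spout; side walls end 16 mm short of the floor's front edge). Holds three packs in a row lengthwise, two more on top. Packs creep on its slick floor from 14 to 20 degrees of tilt, run at 25 to 30. Origin: middle of underside, x to spout, z up.
- grip (a point): where the chute is taken from above, across both side walls: on its centre line at mid length, 19 mm above its underside (directly above its origin). On the outside of each wall a rubber grip patch, 70 mm long, reaches from 7 to 31 mm above the underside; 60 mm over both patches.
- spout (a point): middle of the front edge of the chute's floor, on its upper face, 105 mm from the chute's origin along x and 3 mm above it.
- pack1: a spent hard-case battery pack, black plastic with a grey band and brass contacts on its +x end: 60 x 32 x 22 mm (x, y, z), about 60 g, starting flat on the bench in any direction. Origin at the middle of its underside, z up. The five packs are alike; only some of them are present (None at the start = absent).
- pack2: another such battery pack, 60 x 32 x 22 mm, as pack1.
- pack3: another such battery pack, 60 x 32 x 22 mm, as pack1.
- pack4: another such battery pack, 60 x 32 x 22 mm, as pack1.
- pack5: another such battery pack, 60 x 32 x 22 mm, as pack1.
- spool: solder spool standing on its flange, 56 mm diameter, 38 mm high; not part of the job, leave it where it is.
- tin: small closed steel tin, 62 mm diameter, 34 mm high; leave it.
- brush: flat hand brush, 170 mm long, lying on the bench; leave it.
- screwdriver: screwdriver, 160 mm long, lying on the bench; leave it.
- tweezers: steel tweezers, 135 mm long, lying on the bench; leave it.
Mind the look-alikes: they are no part of the job. There is more than one size of the chute; the job needs the smaller. What is shaped like the pack4 but blue is not meant.

How it is judged:
By the outcome, as a careful person would: the job done as asked, in the order asked, and still so for the second after the job is handed in, with the robot touching nothing.
Of pack1, pack2, pack3, pack4, pack5 only 3 to 5 are there at a start; the rules pass over those that are not, and their reading is None.
At some moment in a run one of pack1, pack2, pack3, pack4, pack5 may be knocked a few centimetres aside while the robot is not near it.
It also fails if it takes over 210 s, if anything falls off the work surface, if the arm or the gripper's body presses on something with over 40 N, if the wrist force passes 120 N, or if a joint passes its speed limit or range.

## Robot

A 7-joint arm with a two-finger parallel gripper is mounted at the origin on the work surface. World frame = base frame: x ahead of the robot, y to its left, z up, the work surface at z = 0. Lengths are in m, angles in rad, forces in N, time in s.
With the tool pointing down it reaches from about 0.425 to 0.925 m from the base axis. Payload 6.8 kg.
Tool frame: the origin (TCP) lies midway between the tips of the shut fingers; the grasp point (between the pads) lies 19 mm behind it; z points along the fingers, x is the direction in which the jaws open and shut, and the axes are right-handed (so a half turn about z gives the same grasp; the last joint's range is limited). The gripper opens to 85 mm and grips with 20 to 120 N. Pads are 22 mm wide; open, the fingers measure 114 mm over their backs; the gripper's body (76 mm by 85 mm) begins 54 mm behind the grasp point. The pads swing forward as they close: fully open they stand 13 mm farther back than shut.
Start: joints at [-1.31, 0.477, 0.022, 1.555, -0.011, 1.109, -0.083], TCP at [0.243, 0.63, 0.231] pointing down, gripper open.
Joint ranges: [-2.96, 2.96], [-0.34, 2.1], [-1.41, 1.46], [0.24, 2.44], [-1.37, 4.51], [0.17, 1.92], [-2.96, 2.96]. Speed limits (rad/s): [2.39, 2.39, 3.14, 3.14, 3.14, 3.14, 3.14].

## Interface

Orientations are given as a unit quaternion [w, x, y, z].
In Python, from station import bot gives the robot as it stands.
- The arm moves only by the tool step_arm, never from a script. Its argument "increments" is a list of rows, each a list of 7 numbers: the shift along the tool's x, y, z in cm, then the turn, a rotation vector about the tool's x, y, z in degrees, then the closure, from 0 (fully open) to 1 (shut). A call has 1 to 20 rows; each row shifts and turns the commanded pose from where the row before left it, along the tool's axes as they then stand; what a row does not reach is not made up. A row lasts 1/10 s, in which the tool goes at most 50 mm and 8.59 degrees, less where a joint would pass 70% of its speed; a pose out of reach is approached as far as the arm can. A call is refused whole if a number of a shift passes 5 or a number of a turn 8.59, either way. A call with a gripper value outside its range is refused whole. The fingers move at their own pace and stop on an object; "squeeze" is the grip in N (left out, the last holds). Time passes only in rows, so rows that do not move let the fingers close. It gives the time, the measured TCP pose, the force and the opening at its end, in the units of the state.
- bot.get_obs(): the state, without advancing time (a new reading comes with each control period).
- bot.read_camera(name): name is "scene" or "top" or "wrist"; returns a dict with "pixels" (384x512x3 uint8, red, green, blue), "vertical_fov" (degrees; the focal length in pixels is half the picture's height over the tangent of half this angle, whatever the lens; pixels are square), "cx", "cy" (the principal point, pixels), "k1" (the pictures are not rectified: a ray, as slopes to the right and down, at radius r is drawn at 1 + k1 r^2 times it, then the intrinsics apply), "camera_from_world" (4x4, takes a point from world to camera coordinates). Camera axes: x right, y down, z forward; pixel columns grow to the right and rows downward; lengths in m; the calibration is good to about 2 mm. A picture is of the moment at which its call begins. There is no depth.
- bot.hand_in(): hands the job in, once; it reports no verdict.
Trained networks look in a picture, given as the dict that the camera call returned (one of the last four; its "shot" number tells which), for a name from the list of things; names that differ only in an ending like _2 or _b are one class to them, and where a whole thing is asked for, a point or a joint stands for the part that bears it (a point fixed in the world has none). Each returns a list of dicts, best first, with "score" (0 to 1); they miss things now and then, are a little off and sometimes report something else, mostly with a low value. They report only what shows in the picture. A call takes as long as a camera call. They do not tell look-alikes from the thing itself.
- bot.find_in(picture, query): "point" ([column, row] in pixels, amid what is visible of it).
- bot.cut_out(picture, query): "pixels" (384x512 bool, what is visible of it) and "point" ([column, row] in pixels, amid what is visible of it).
- bot.pinpoint(picture, query): "point" ([column, row] in pixels: a listed point, or the origin of a listed thing).
The state is a dict: "t": time; "q": joint angles; "joint_vel": joint speeds; "joint_torque": joint torques, N m; "eef_pos": TCP position; "tool_rot": TCP orientation; "contact_force": force on the tool from outside, world axes, zero at the start; "torque": the same for the moment, N m; "gripper_width": opening from 0.0 (shut) to 1.0 (fully open).
Only numpy, scipy, OpenCV 4.12 (cv2) and the standard library are available. Lean on these libraries where they do the work, as an engineer would, in place of code of your own. Each camera call takes 0.05 s, during which the arm holds its last target.

## Working session

There is one attempt and no reset: what is moved stays moved. The work goes in short steps, Python scripts to look and compute and a tool call to move; the robot and the scene stay as the last step left them, time stands still between calls to the robot, and variables do not carry over. Pictures are saved under pics/ and viewed, and the job is handed in when it is done.

Besides the shell and the picture viewer there is one more tool, called after ">>>" by a JSON object that holds its "op" and its "data". step_arm: Moves the arm, as the interface text tells. Its arguments: {"type":"object","properties":{"increments":{"type":"array"},"squeeze":{"type":"number"}},"required":["increments"]}

```bash
ls; mkdir -p pics; cat > h.py <<'E'
import numpy as np, cv2
from station import bot
def snap(n,f=None):
    p=bot.read_camera(n)
    if f: cv2.imwrite('pics/'+f,cv2.cvtColor(p['pixels'],cv2.COLOR_RGB2BGR))
    return p
def K(p):
    f=192/np.tan(np.radians(p['vertical_fov'])/2); return f,p['cx'],p['cy'],p['k1']
def ray(p,px):
    f,cx,cy,k=K(p); d=np.array([(px[0]-cx)/f,(px[1]-cy)/f]); u=d.copy()
    for _ in range(30): u=d/(1+k*(u@u))
    T=np.array(p['camera_from_world']); R=T[:3,:3]; o=-R.T@T[:3,3]
    return o,R.T@np.array([u[0],u[1],1])
def at(p,px,z):
    o,d=ray(p,px); return o+d*(z-o[2])/d[2]
def proj(p,X):
    f,cx,cy,k=K(p); T=np.array(p['camera_from_world']); c=T[:3,:3]@np.array(X)+T[:3,3]
    u=c[:2]/c[2]; u=u*(1+k*(u@u)); return np.array([cx+f*u[0],cy+f*u[1]])
E
python3 - <<'E'
from h import *
for n in ['scene','top','wrist']:
    p=snap(n,n+'0.png'); print(n,p['vertical_fov'],p['cx'],p['cy'],p['k1'],np.round(p['camera_from_world'],3).tolist())
print(bot.get_obs())
E
```

```text
pics
scene 52.28601274032098 255.35923177162914 193.50226915318294 0.02287155165348549 [[-0.886, 0.463, -0.002, 0.457], [0.286, 0.546, -0.787, 0.043], [-0.363, -0.698, -0.617, 1.133], [0.0, 0.0, 0.0, 1.0]]
top 56.09590962166493 253.02733352493772 188.01762125817484 0.009874908024991969 [[-0.029, -0.999, -0.027, -0.06], [-0.998, 0.031, -0.063, 0.468], [0.063, 0.025, -0.998, 1.019], [0.0, 0.0, 0.0, 1.0]]
wrist 70.40324748468659 258.2762690017418 187.7643795621373 -0.046275753839711845 [[0.36, 0.933, -0.002, -0.674], [0.901, -0.347, 0.26, -0.035], [0.242, -0.095, -0.966, 0.378], [0.0, 0.0, 0.0, 1.0]]
{'t': 0.15, 'q': array([-1.31010108,  0.47766555,  0.0223792 ,  1.55617198, -0.01151612,
        1.10928287, -0.08310222]), 'joint_vel': array([-0.00083842, -0.00111919,  0.00035891, -0.00561643,  0.0009915 ,
        0.00048481, -0.00113147]), 'joint_torque': array([ 2.04513417e-03, -5.96922040e+01,  1.60977893e+00, -2.81491613e+01,
        1.26412170e-02,  6.46576867e-03, -4.96301112e-06]), 'eef_pos': array([0.24319512, 0.62920723, 0.23053469]), 'tool_rot': array([ 4.35561943e-04,  8.24775705e-01,  5.65459589e-01, -5.47478502e-04]), 'contact_force': array([ 0.24299944, -0.24383871,  0.90920025]), 'torque': array([ 0.01400679,  0.02593491, -0.00619609]), 'gripper_width': 0.9974252287172078}
```

View pics/scene0.png

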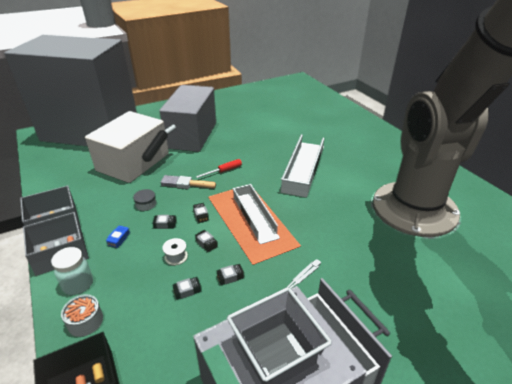

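View pics/top0.png

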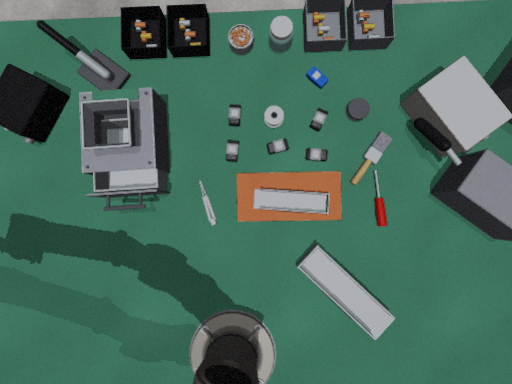

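View pics/wrist0.png

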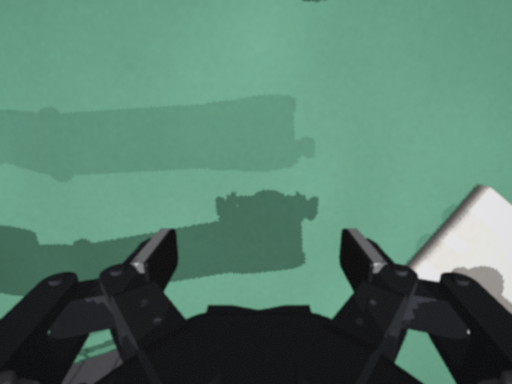

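```bash
python3 - <<'E'
from h import *
p=snap('top'); s=snap('scene')
im=cv2.cvtColor(p['pixels'],cv2.COLOR_RGB2BGR)
cv2.imwrite('pics/topA.png',cv2.resize(im[60:240,170:410],None,fx=3.3,fy=3.3,interpolation=cv2.INTER_CUBIC))
cv2.imwrite('pics/topB.png',cv2.resize(im[70:230,60:220],None,fx=3.7,fy=3.7,interpolation=cv2.INTER_CUBIC))
im=cv2.cvtColor(s['pixels'],cv2.COLOR_RGB2BGR)
cv2.imwrite('pics/scA.png',cv2.resize(im[150:330,100:340],None,fx=3.3,fy=3.3,interpolation=cv2.INTER_CUBIC))
Z=dict(unit=0,mouth=.205,handle=.111,chute=.003,grip=.022,spout=.006,mat=0,pack1=0.0,spool=0,tin=0,brush=0,tweezers=0,screwdriver=0)
for q in Z:
  for c,n in((p,'top'),(s,'scene')):
    for r in bot.pinpoint(c,q): 
        if r['score']>.2: print(n,q,round(r['score'],2),np.round(r['point']),np.round(at(c,r['point'],Z[q]),3))
E
```

```text
top unit 0.75 [135. 143.] [0.611 0.271 0.   ]
top mouth 0.56 [104. 122.] [0.623 0.273 0.205]
top mouth 0.37 [252. 196.] [ 0.435 -0.076  0.205]
top mouth 0.31 [123. 205.] [0.424 0.227 0.205]
scene mouth 0.71 [278. 326.] [0.615 0.264 0.205]
top handle 0.91 [124. 205.] [0.426 0.263 0.111]
top handle 0.71 [252. 195.] [ 0.443 -0.073  0.111]
scene handle 0.72 [368. 313.] [0.42  0.266 0.111]
top chute 0.9 [286. 202.] [ 0.424 -0.168  0.003]
top chute 0.59 [347. 291.] [ 0.167 -0.329  0.003]
top chute 0.38 [104. 124.] [0.671 0.362 0.003]
scene chute 0.95 [309. 166.] [ 0.148 -0.321  0.003]
scene chute 0.92 [257. 217.] [ 0.419 -0.175  0.003]
top grip 0.75 [348. 293.] [ 0.166 -0.327  0.022]
scene grip 0.84 [255. 213.] [ 0.426 -0.174  0.022]
scene grip 0.8 [305. 159.] [ 0.154 -0.337  0.022]
scene grip 0.61 [200. 215.] [ 0.563 -0.237  0.022]
top spout 0.64 [250. 198.] [ 0.438 -0.064  0.006]
top spout 0.6 [385. 330.] [ 0.059 -0.43   0.006]
scene spout 0.76 [268. 238.] [ 0.434 -0.082  0.006]
scene spout 0.75 [313. 144.] [ 0.058 -0.43   0.006]
scene spout 0.27 [278. 327.] [0.545 0.156 0.006]
scene mat
[... 664 characters left out ...]
74. 116.] [ 0.677 -0.142  0.   ]
top tin 0.77 [358. 111.] [ 0.682 -0.385  0.   ]
top tin 0.3 [285. 202.] [ 0.424 -0.165  0.   ]
scene tin 0.77 [146. 206.] [ 0.683 -0.37   0.   ]
scene tin 0.26 [258. 217.] [ 0.417 -0.175  0.   ]
top brush 0.76 [367. 159.] [ 0.54  -0.406  0.   ]
scene brush 0.73 [189. 183.] [ 0.533 -0.42   0.   ]
scene brush 0.46 [300. 279.] [0.43  0.065 0.   ]
top tweezers 0.68 [208. 202.] [0.431 0.06  0.   ]
top tweezers 0.23 [123. 207.] [0.424 0.309 0.   ]
scene tweezers 0.48 [300. 281.] [0.433 0.071 0.   ]
top screwdriver 0.51 [373. 201.] [ 0.419 -0.417  0.   ]
top screwdriver 0.29 [288. 204.] [ 0.419 -0.174  0.   ]
scene screwdriver 0.67 [218. 173.] [ 0.431 -0.427  0.   ]
```

View pics/topA.png

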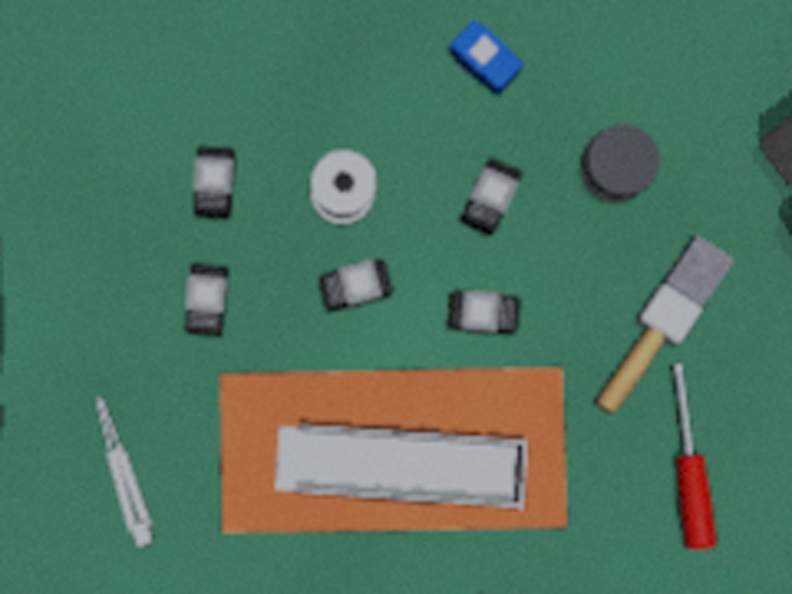

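View pics/topB.png

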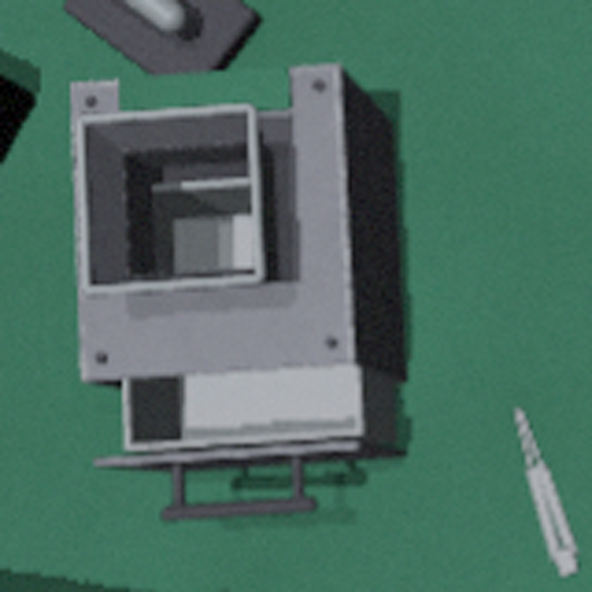

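View pics/scA.png

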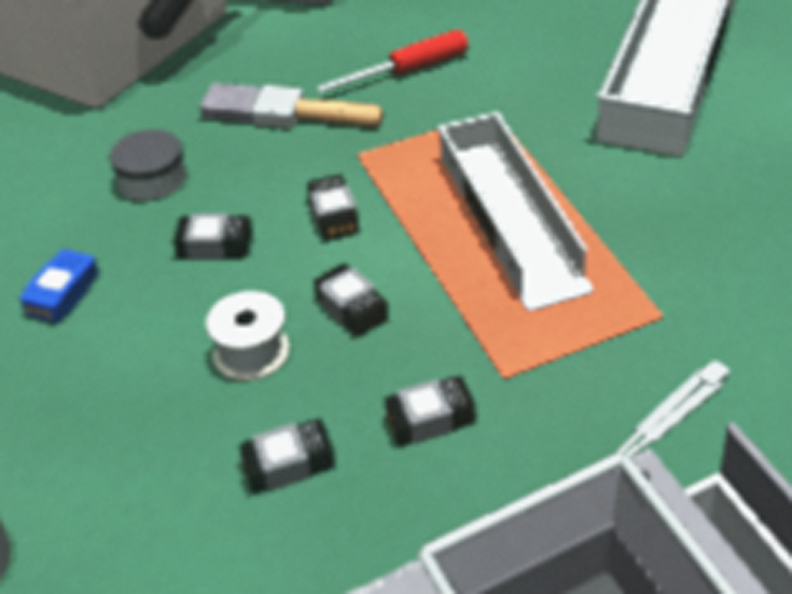

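>>> {"op": "step_arm", "data": {"increments": [[0,0,0,0,0,-7,1],[0,0,0,0,0,-7,1],[0,0,0,0,0,-7,1],[-3.7,1.4,0,0,0,0,1],[-3.7,1.4,0,0,0,0,1],[-3.7,1.4,0,0,0,0,1],[-3.7,1.4,0,0,0,0,1],[-3.7,1.4,0,0,0,0,1],[-3.7,1.4,0,0,0,0,1],[-3.7,1.4,0,0,0,0,1],[-3.7,1.4,0,0,0,0,1],[-3.7,1.4,0,0,0,0,1],[-3.7,1.4,0,0,0,0,1],[0,0,0,0,0,0,1],[0,0,0,0,0,0,1]]}}

```text
t: 3.05
eef_pos: [0.3829, 0.2588, 0.2316]
tool_rot: [-0.0, 0.709, 0.706, 0.0]
contact_force: [0.1, 0.6, -0.7]
gripper_width: -0.002
```

```bash
cat > st.py <<'E'
from h import *
from scipy.spatial.transform import Rotation as Ro
import json
o=bot.get_obs(); w=o['tool_rot']; R=Ro.from_quat([w[1],w[2],w[3],w[0]]).as_matrix()
print('t',round(o['t'],2),'pos',np.round(o['eef_pos'],4),'F',np.round(o['contact_force'],1),'g',round(o['gripper_width'],3)); print('q',np.round(o['q'],3)); print(np.round(R,3).tolist())
open('log.jsonl','a').write(json.dumps([list(map(float,o['q'])),list(map(float,o['eef_pos'])),list(map(float,w))])+'\n')
E
python3 - <<'E'
from st import *
p=snap('top','t1.png'); p=snap('wrist','w1.png')
for q in ['handle','mouth']:
  for r in bot.pinpoint(p,q): print(q,r)
E
```

```text
t 3.05 pos [0.3829 0.2588 0.2316] F [ 0.1  0.6 -0.7] g -0.002
q [-0.807  0.121  0.084  2.049 -0.013  0.971  0.85 ]
[[0.005, 1.0, 0.0], [1.0, -0.005, 0.001], [0.001, 0.0, -1.0]]
handle {'point': [261.7, 216.5], 'score': 0.78}
```

View pics/w1.png

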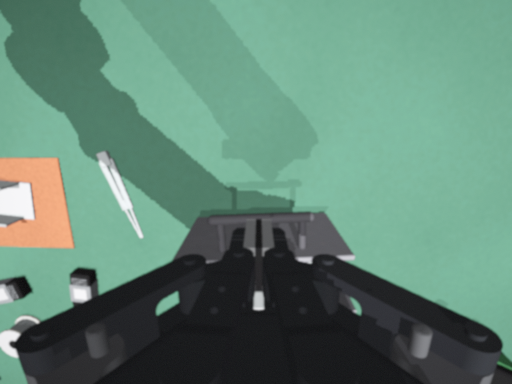

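View pics/t1.png

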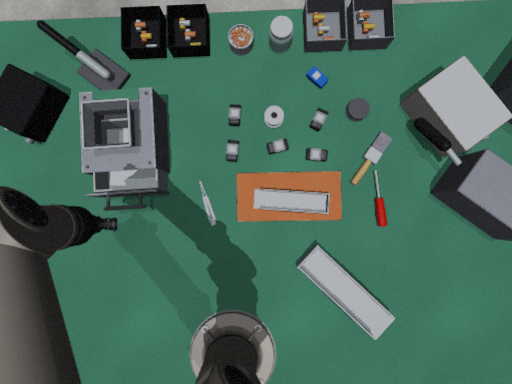

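```bash
python3 - <<'E'
from st import *
p=snap('wrist')
T=np.array(p['camera_from_world']); print('cam',-T[:3,:3].T@T[:3,3])
print(at(p,[211,219],.111),at(p,[313,216],.111), at(p,[261.7,216.5],.111))
print(proj(p,o['eef_pos']))
E
```

```text
t 3.25 pos [0.382  0.2606 0.2313] F [ 1.2 -0.3 -0.2] g 0.003
q [-0.809  0.123  0.082  2.049 -0.012  0.971  0.851]
[[-0.0, 1.0, -0.0], [1.0, 0.0, 0.0], [0.0, -0.0, -1.0]]
cam [0.31723782 0.26035536 0.37323447]
[0.42106061 0.21167313 0.111     ] [0.41770726 0.31673765 0.111     ] [0.41823128 0.26395566 0.111     ]
[258.69151383 233.22976348]
```

>>> {"op": "step_arm", "data": {"increments": [[0,0,3.4,0,0,0,1],[0,0,3.4,0,0,0,1],[0.1,0,3.4,0,0,0,1],[0.1,0,3.4,0,0,0,1],[0,1,0,0,0,0,1],[0,1,0,0,0,0,1],[0,1,0,0,0,0,1],[0,1,0,0,0,0,1],[0,1,0,0,0,0,1],[0,1,0,0,0,0,1],[0,0.5,0,0,0,0,1],[0,0,0,0,0,0,1],[0,0,0,0,0,0,1]]}}

```text
t: 4.6
eef_pos: [0.4489, 0.2613, 0.0963]
tool_rot: [0.001, 0.708, 0.706, 0.001]
contact_force: [0.1, -0.3, -0.1]
gripper_width: 0.002
```

```bash
python3 - <<'E'
from st import *
p=snap('top'); im=cv2.cvtColor(p['pixels'],cv2.COLOR_RGB2BGR)
cv2.imwrite('pics/t2.png',cv2.resize(im[70:250,60:220],None,fx=3.2,fy=3.2,interpolation=cv2.INTER_CUBIC))
p=snap('wrist','w2.png')
E
```

```text
t 4.6 pos [0.4489 0.2613 0.0963] F [ 0.1 -0.3 -0.1] g 0.002
q [-0.716  0.402  0.084  2.049 -0.05   0.69   0.968]
[[0.003, 1.0, 0.003], [1.0, -0.003, 0.001], [0.001, 0.003, -1.0]]
```

View pics/t2.png

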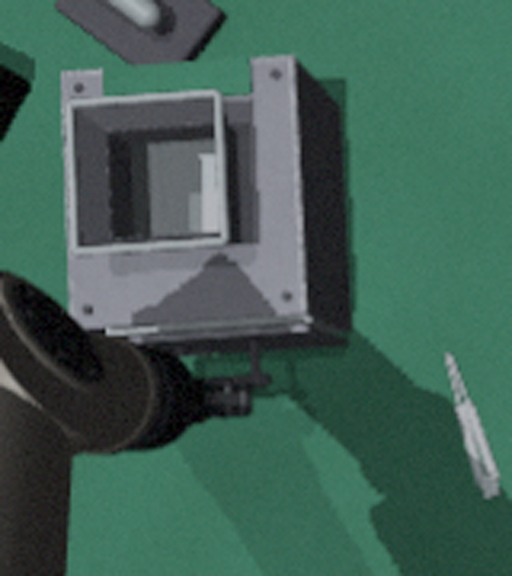

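View pics/w2.png

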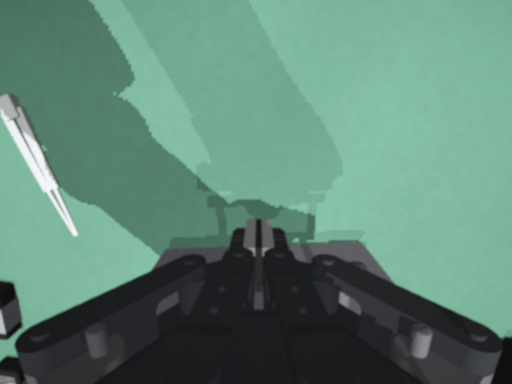

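Drawer nearly home; keep pushing in small steps until the force rises.

>>> {"op": "step_arm", "data": {"increments": [[0,0.3,0,0,0,0,1],[0,0.3,0,0,0,0,1],[0,0.3,0,0,0,0,1],[0,0.1,0,0,0,0,1]]}}

```text
t: 5.1
eef_pos: [0.4575, 0.2613, 0.0952]
tool_rot: [-0.0, 0.708, 0.706, -0.0]
contact_force: [-3.5, 0.8, 2.4]
gripper_width: 0.001
```

>>> {"op": "step_arm", "data": {"increments": [[0,0.2,0,0,0,0,1],[0,0.2,0,0,0,0,1]]}}

```text
t: 5.3
eef_pos: [0.4596, 0.2613, 0.095]
tool_rot: [-0.001, 0.708, 0.707, -0.002]
contact_force: [-13.9, 1.1, 7.8]
gripper_width: -0.002
```

>>> {"op": "step_arm", "data": {"increments": [[0,0.2,0,0,0,0,1],[0,0.2,0,0,0,0,1]]}}

```text
t: 5.5
eef_pos: [0.4597, 0.2612, 0.0946]
tool_rot: [-0.003, 0.707, 0.707, -0.005]
contact_force: [-24.9, -0.4, 19.3]
gripper_width: 0.002
```

>>> {"op": "step_arm", "data": {"increments": [[0,-1,0,0,0,0,1],[0,-2,0,0,0,0,1],[0,-1.5,-2,0,0,0,0.5],[0,0,-4,0,0,0,0.5],[0,0,-4,0,0,0,0.3],[0,0,-4,0,0,0,0.3],[0,0,0,0,0,0,0.3]]}}

```text
t: 6.2
eef_pos: [0.4245, 0.263, 0.241]
tool_rot: [0.001, 0.708, 0.706, 0.006]
contact_force: [1.6, -0.2, -0.5]
gripper_width: 0.701
```

```bash
cat > packs.py <<'E'
from h import *
def blobs(p,zt=.022):
    out=[]
    for r in bot.cut_out(p,'pack1'):
        if r['score']<.3: continue
        m=np.array(r['pixels']); ys,xs=np.nonzero(m)
        if len(xs)<20: continue
        col=p['pixels'][m].mean(0)
        # project mask boundary px to plane at mid height
        W=np.array([at(p,[x,y],.012)[:2] for x,y in zip(xs,ys)])
        (c,s,a)=cv2.minAreaRect((W*1000).astype(np.float32))
        C=np.cov(W.T); w,v=np.linalg.eigh(C); d=v[:,1]
        out.append((r['score'],W.mean(0),np.array(c)/1000,np.array(s),np.degrees(np.arctan2(d[1],d[0]))%180,a,col,len(xs)))
    return out
def show(p):
    for s,c,rc,sz,yaw,a,col,n in blobs(p): print(round(s,2),'mean',np.round(c,3),'rect',np.round(rc,3),np.round(sz),'yaw',round(yaw),'ra',round(a),'col',np.round(col),n)
E
python3 - <<'E'
from st import *
from packs import *
p=snap('top','t3.png'); show(p)
s=snap('scene','s3.png'); show(s)
for c in (p,s):
  for r in bot.pinpoint(c,'handle'): print(r, at(c,r['point'],.111))
E
```

```text
t 6.2 pos [0.4245 0.263  0.241 ] F [ 1.6 -0.2 -0.5] g 0.701
q [-0.769  0.168  0.1    1.97  -0.019  0.991  0.907]
[[0.004, 1.0, 0.01], [1.0, -0.004, 0.007], [0.007, 0.01, -1.0]]
0.81 mean [ 0.557 -0.259] rect [ 0.557 -0.259] [60. 38.] yaw 84 ra 88 col [ 98. 106. 107.] 280
0.8 mean [ 0.682 -0.028] rect [ 0.684 -0.027] [35. 65.] yaw 178 ra 88 col [ 94. 103. 103.] 267
0.74 mean [ 0.66  -0.269] rect [ 0.66  -0.269] [35. 65.] yaw 152 ra 62 col [ 96. 103. 105.] 257
0.69 mean [ 0.576 -0.017] rect [ 0.575 -0.017] [32. 58.] yaw 172 ra 88 col [107. 111. 114.] 225
0.65 mean [ 0.785 -0.27 ] rect [ 0.785 -0.27 ] [63. 39.] yaw 38 ra 42 col [ 57. 100. 158.] 289
0.64 mean [ 0.583 -0.146] rect [ 0.583 -0.147] [35. 59.] yaw 104 ra 12 col [104. 110. 112.] 239
0.84 mean [ 0.782 -0.27 ] rect [ 0.783 -0.271] [66. 48.] yaw 53 ra 39 col [ 84. 121. 188.] 294
0.78 mean [ 0.679 -0.025] rect [ 0.678 -0.026] [52. 63.] yaw 2 ra 86 col [108. 120. 116.] 468
0.66 mean [ 0.576 -0.015] rect [ 0.575 -0.016] [50. 63.] yaw 7 ra 85 col [111. 118. 115.] 402
0.53 mean [ 0.659 -0.268] rect [ 0.658 -0.268] [53. 63.] yaw 128 ra 62 col [104. 113. 110.] 281
0.46 mean [ 0.556 -0.257] rect [ 0.556 -0.259] [85. 37.] yaw 80 ra 80 col [113. 122. 115.] 247
{'point': [122.9, 183.5], 'score': 0.69} [0.48212603 0.26456058 0.111     ]
{'point': [131.7, 137.9], 'score': 0.36} [0.60213669 0.24034398 0.111     ]
{'point': [343.8, 323.5], 'score': 0.67} [0.47239819 0.26289285 0.111     ]
```

View pics/s3.png

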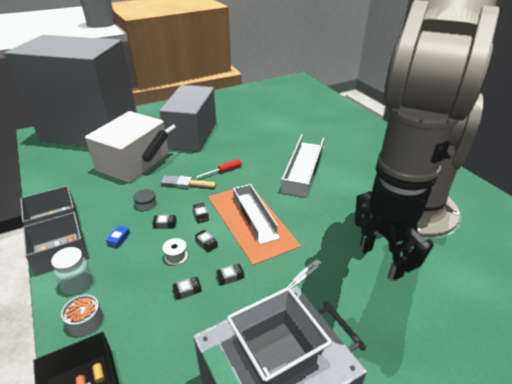

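>>> {"op": "step_arm", "data": {"increments": [[-3.5,1.9,0,0,0,0,0],[-3.5,1.9,0,0,0,0,0],[-3.5,1.9,0,0,0,0,0],[-3.5,1.9,0,0,0,0,0],[-3.5,1.9,0,0,0,0,0],[-3.5,1.9,2.5,0,0,0,0],[-3.5,1.9,4,0,0,0,0],[-3.5,1.9,4,0,0,0,0],[0,0,0,0,0,0,0],[0,0,0,0,0,0,0]]}}

```text
t: 7.5
eef_pos: [0.5664, -0.0121, 0.1375]
tool_rot: [-0.001, 0.709, 0.706, -0.002]
contact_force: [0.6, 0.6, 0.2]
gripper_width: 1.005
```

```bash
python3 - <<'E'
from st import *
from packs import *
p=snap('wrist','w4.png'); show(p)
E
```

```text
t 7.5 pos [ 0.5664 -0.0121  0.1375] F [0.6 0.6 0.2] g 1.005
q [-0.299  0.419  0.267  1.917 -0.145  0.828  1.611]
[[0.004, 1.0, -0.004], [1.0, -0.004, -0.001], [-0.001, -0.004, -1.0]]
0.89 mean [ 0.585 -0.147] rect [ 0.586 -0.147] [37. 70.] yaw 106 ra 13 col [111. 116. 117.] 2120
0.87 mean [ 0.558 -0.252] rect [ 0.558 -0.253] [67. 40.] yaw 89 ra 82 col [103. 106. 105.] 2042
0.78 mean [ 0.681 -0.024] rect [ 0.682 -0.024] [35. 72.] yaw 176 ra 85 col [80. 83. 82.] 1637
0.64 mean [ 0.577 -0.015] rect [ 0.577 -0.016] [35. 65.] yaw 174 ra 85 col [77. 79. 79.] 1958
0.56 mean [ 0.657 -0.267] rect [ 0.66  -0.268] [44. 78.] yaw 139 ra 63 col [90. 93. 94.] 1813
0.51 mean [0.517 0.211] rect [0.518 0.206] [13. 75.] yaw 89 ra 1 col [56. 60. 60.] 602
```

View pics/w4.png

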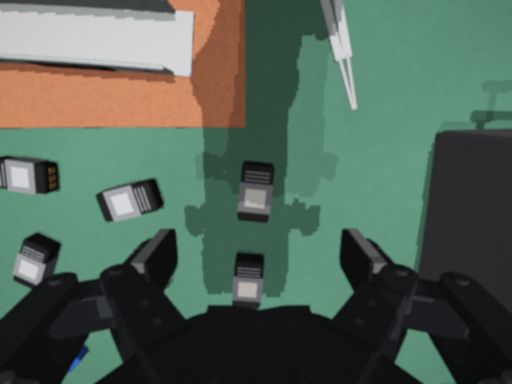

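>>> {"op": "step_arm", "data": {"increments": [[-0.4,1,0,0,0,5,0],[0,0,4,0,0,0,0],[0,0,4,0,0,0,0],[0,0,3,0,0,0,0],[0,0,1.8,0,0,0,0],[0,0,0,0,0,0,0],[0,0,0,0,0,0,1],[0,0,0,0,0,0,1],[0,0,0,0,0,0,1],[0,0,0,0,0,0,1],[0,0,0,0,0,0,1],[0,0,0,0,0,0,1]], "squeeze": 50}}

```text
t: 8.8
eef_pos: [0.5785, -0.015, 0.0129]
tool_rot: [0.0, 0.738, 0.675, 0.001]
contact_force: [-0.7, 0.6, 6.5]
gripper_width: 0.353
```

>>> {"op": "step_arm", "data": {"increments": [[0,0,-2,0,0,0,1],[0,0,-4,0,0,0,1],[0,0,-5,0,0,0,1],[0,0,-1,0,0,8,1],[0,0,0,0,0,8,1],[0,0,0,0,0,8,1],[0,0,0,0,0,8,1],[0,0,0,0,0,8,1],[0,0,0,0,0,8,1],[0,0,0,0,0,8,1],[0,0,0,0,0,8,1],[0,0,0,0,0,8,1],[0,0,0,0,0,8,1],[0,0,0,0,0,8,1],[0,0,0,0,0,0,1],[0,0,0,0,0,0,1]]}}

```text
t: 10.4
eef_pos: [0.5775, -0.015, 0.1316]
tool_rot: [-0.0, 1.0, -0.025, 0.0]
contact_force: [-0.5, -0.2, -0.4]
gripper_width: 0.354
```

```bash
python3 - <<'E'
from st import *
p=snap('top'); im=cv2.cvtColor(p['pixels'],cv2.COLOR_RGB2BGR)
cv2.imwrite('pics/t5.png',cv2.resize(im[160:230,225:355],None,fx=6,fy=6,interpolation=cv2.INTER_CUBIC))
p=snap('wrist','w5.png')
E
```

```text
t 10.4 pos [ 0.5775 -0.015   0.1316] F [-0.5 -0.2 -0.4] g 0.354
q [-0.592  0.514  0.68   1.918 -0.423  0.856  0.258]
[[0.999, -0.051, 0.0], [-0.051, -0.999, 0.0], [0.0, -0.0, -1.0]]
```

View pics/w5.png

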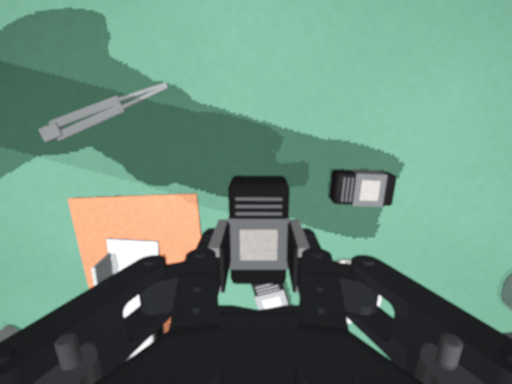

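View pics/t5.png

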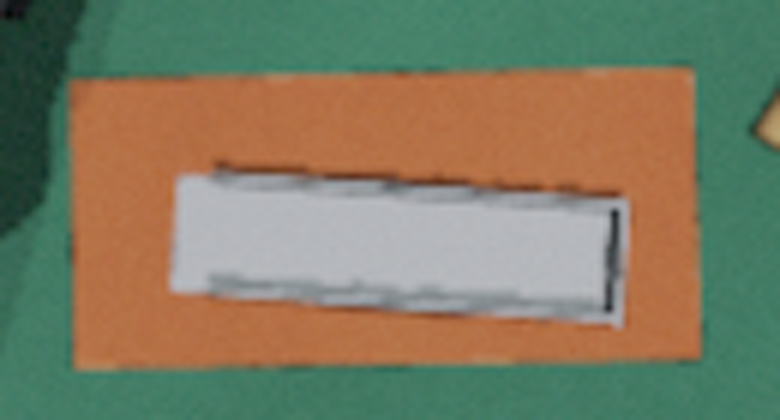

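```bash
python3 - <<'E'
from h import *
p=snap('top')
f=at(p,[225+173.5/6-.4,160+233/6-.4],.006); b=at(p,[225+623.5/6-.4,160+262/6-.4],.037)
print(f,b,np.linalg.norm((f-b)[:2]),np.degrees(np.arctan2(*(f-b)[[1,0]])),(f+b)/2)
for c in [(70,80),(693,70),(698,357),(77,368)]: print(at(p,[225+c[0]/6-.4,160+c[1]/6-.4],.003))
for px in [(177,175,.006),(170,292,.006),(628,198,.037),(619,326,.037),(216,163,.037),(207,293,.037)]: print(at(p,[225+px[0]/6-.4,160+px[1]/6-.4],px[2]))
s=snap('scene'); im=cv2.cvtColor(s['pixels'],cv2.COLOR_RGB2BGR)
cv2.imwrite('pics/s5.png',cv2.resize(im[175:265,200:310],None,fx=6,fy=6,interpolation=cv2.INTER_CUBIC))
E
```

```text
[ 0.43633657 -0.07396755  0.006     ] [ 0.41561388 -0.28265511  0.037     ] 0.20971391982357693 84.32911468878311 [ 0.42597523 -0.17831133  0.0215    ]
[ 0.51207583 -0.0258999   0.003     ]
[ 0.50732246 -0.32592057  0.003     ]
[ 0.36986125 -0.32221329  0.003     ]
[ 0.37297554 -0.0256365   0.003     ]
[ 0.46419389 -0.07646539  0.006     ]
[ 0.4080928  -0.07146404  0.006     ]
[ 0.44519287 -0.28598055  0.037     ]
[ 0.3861421  -0.27933805  0.037     ]
[ 0.46734464 -0.09551561  0.037     ]
[ 0.40689927 -0.08949117  0.037     ]
```

View pics/s5.png

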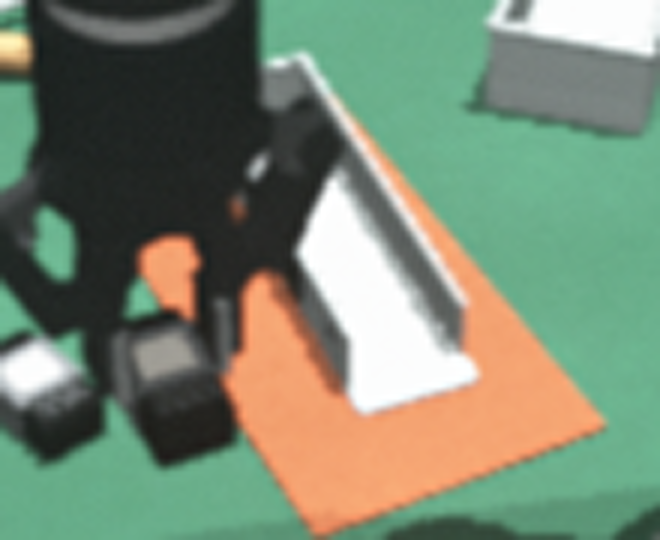

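```bash
cat > go.py <<'E'
import sys
from st import *
# usage: go.py x y z jawyaw_deg
x,y,z,yaw=map(float,sys.argv[1:5])
cy=np.degrees(np.arctan2(R[1,0],R[0,0])); d=(yaw-cy+180)%360-180
print('tool z turn (do first):',round(-d,1))
a=np.radians(yaw); tx=np.array([np.cos(a),np.sin(a)]); ty=np.array([np.sin(a),-np.cos(a)])
D=np.array([x,y])-o['eef_pos'][:2]
print('after turn: tool x,y,z cm:',np.round([100*D@tx,100*D@ty,100*(o['eef_pos'][2]-z)],2))
E
python3 go.py .4197 -.2437 .041 -5.5
```

```text
t 10.6 pos [ 0.5775 -0.0152  0.1316] F [-0.1 -1.2 -0.3] g 0.358
q [-0.591  0.515  0.68   1.918 -0.423  0.856  0.256]
[[0.999, -0.053, 0.0], [-0.053, -0.999, 0.0], [0.0, -0.0, -1.0]]
tool z turn (do first): 2.5
after turn: tool x,y,z cm: [-13.52  24.26   9.06]
```

>>> {"op": "step_arm", "data": {"increments": [[0,0,0,0,0,2.5,1],[-1.7,3,0,0,0,0,1],[-1.7,3,0,0,0,0,1],[-1.7,3,0,0,0,0,1],[-1.7,3,0,0,0,0,1],[-1.7,3,0,0,0,0,1],[-1.7,3,0,0,0,0,1],[-1.7,3,0,0,0,0,1],[-1.6,3.3,0,0,0,0,1],[0,0,0,0,0,0,1],[0,0,3,0,0,0,1],[0,0,3,0,0,0,1],[0,0,0,0,0,0,1],[0,0,0,0,0,0,1]]}}

```text
t: 12.0
eef_pos: [0.4192, -0.2438, 0.0717]
tool_rot: [-0.0, 0.999, -0.049, -0.0]
contact_force: [0.3, 0.2, -0.0]
gripper_width: 0.354
```

```bash
python3 go.py .4197 -.2437 .041 -5.5; python3 - <<'E'
from h import *
p=snap('wrist','w6.png');s=snap('scene'); im=cv2.cvtColor(s['pixels'],cv2.COLOR_RGB2BGR)
cv2.imwrite('pics/s6.png',cv2.resize(im[145:265,190:320],None,fx=5,fy=5,interpolation=cv2.INTER_CUBIC))
E
```

```text
t 12.0 pos [ 0.4192 -0.2438  0.0717] F [ 0.3  0.2 -0. ] g 0.354
q [-0.125  0.479  0.655  2.165 -0.486  0.644  0.776]
[[0.995, -0.098, -0.001], [-0.098, -0.995, 0.0], [-0.001, -0.0, -1.0]]
tool z turn (do first): -0.1
after turn: tool x,y,z cm: [ 0.05 -0.01  3.07]
```

View pics/w6.png

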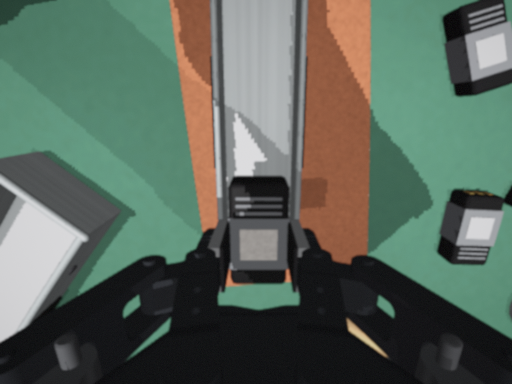

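View pics/s6.png

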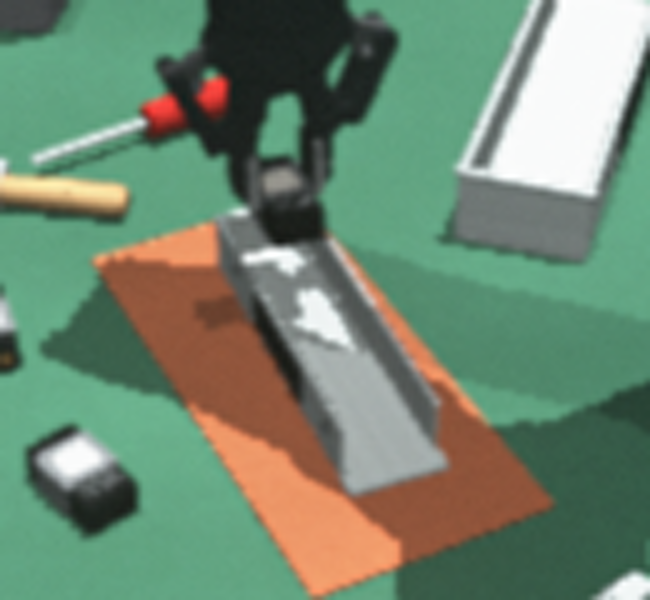

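>>> {"op": "step_arm", "data": {"increments": [[0,0,2,0,0,0,1],[0,0,1.1,0,0,0,1],[0,0,0,0,0,0,1],[0,0,0,0,0,0,0.3],[0,0,0,0,0,0,0.3],[0,0,0,0,0,0,0.2],[0,0,-4,0,0,0,0.2],[0,0,-5,0,0,0,0.2],[0,0,0,0,0,0,0]]}}

```text
t: 13.0
eef_pos: [0.4224, -0.2458, 0.1354]
tool_rot: [0.001, 0.999, -0.049, 0.005]
contact_force: [0.6, -0.9, 0.2]
gripper_width: 0.947
```

```bash
python3 - <<'E'
from st import *
from packs import *
p=snap('wrist','w7.png');
s=snap('top'); show(s)
E
```

```text
t 13.0 pos [ 0.4224 -0.2458  0.1354] F [ 0.6 -0.9  0.2] g 0.947
q [-0.225  0.372  0.77   2.127 -0.376  0.768  0.684]
[[0.995, -0.099, 0.009], [-0.099, -0.995, -0.003], [0.009, 0.002, -1.0]]
0.71 mean [ 0.583 -0.148] rect [ 0.583 -0.148] [40. 66.] yaw 102 ra 12 col [ 98. 111. 110.] 302
0.7 mean [ 0.785 -0.269] rect [ 0.785 -0.269] [60. 40.] yaw 43 ra 43 col [ 59. 103. 165.] 272
0.65 mean [ 0.593 -0.285] rect [ 0.594 -0.286] [60. 38.] yaw 82 ra 88 col [101. 108. 110.] 268
0.61 mean [ 0.662 -0.271] rect [ 0.661 -0.27 ] [35. 68.] yaw 154 ra 62 col [ 98. 108. 108.] 267
0.47 mean [ 0.679 -0.026] rect [ 0.681 -0.026] [38. 65.] yaw 176 ra 88 col [ 93. 104. 104.] 282
```

View pics/w7.png

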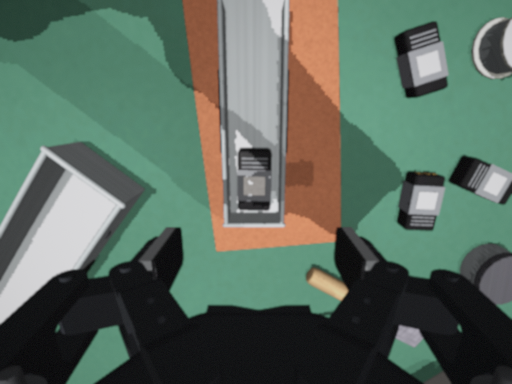

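```bash
python3 go.py .583 -.147 .009 14; python3 - <<'E'
from h import *
p=snap('wrist')
O=np.array([.426,-.1785]);d=np.array([.096,.995]);n=np.array([.995,-.096])
def s(px,z):
    w=at(p,px,z)[:2]-O; return np.round([w@d,w@n],4)
print('pack front top',s([255,149],.028),'rear top',s([254,208],.028),'endwall top outer',s([254,227],.037),'spout?')
print('walls', s([221,180],.037), s([287,180],.037))
E
```

```text
t 13.15 pos [ 0.4194 -0.2433  0.1305] F [ 0.2  0.6 -1.2] g 0.998
q [-0.222  0.379  0.763  2.133 -0.38   0.765  0.687]
[[0.995, -0.098, 0.001], [-0.098, -0.995, 0.0], [0.001, -0.001, -1.0]]
tool z turn (do first): -19.6
after turn: tool x,y,z cm: [18.2  -5.38 12.15]
pack front top [-0.0294 -0.0023] rear top [-0.0853 -0.0035] endwall top outer [-0.1009 -0.0035] spout?
walls [-0.0558 -0.0326] [-0.0559  0.0261]
```

>>> {"op": "step_arm", "data": {"increments": [[0,0,0,0,0,-7,0.2],[0,0,0,0,0,-7,0.3],[0,0,0,0,0,-5.5,0.3],[3.6,-1.1,0,0,0,0,0.3],[3.6,-1.1,0,0,0,0,0.3],[3.6,-1.1,0,0,0,0,0.3],[3.6,-1.1,0,0,0,0,0.3],[3.8,-1,0,0,0,0,0.3],[0,0,0,0,0,0,0.3],[0,0,5,0,0,0,0.3],[0,0,4,0,0,0,0.3],[0,0,2,0,0,0,0.3],[0,0,1.2,0,0,0,0.3],[0,0,0,0,0,0,0.3],[0,0,0,0,0,0,1],[0,0,0,0,0,0,1],[0,0,0,0,0,0,1],[0,0,0,0,0,0,1],[0,0,0,0,0,0,1]]}}

```text
t: 15.1
eef_pos: [0.5842, -0.148, 0.0099]
tool_rot: [0.0, 0.993, 0.121, 0.001]
contact_force: [-0.4, -0.8, 7.2]
gripper_width: 0.362
```

>>> {"op": "step_arm", "data": {"increments": [[0,0,-2,0,0,0,1],[0,0,-4,0,0,0,1],[0,0,-4,0,0,0,1],[0,0,-2,0,0,7,1],[0,0,0,0,0,7,1],[0,0,0,0,0,5.5,1],[0,0,0,0,0,0,1],[0,0,0,0,0,0,1]]}}

```text
t: 15.9
eef_pos: [0.583, -0.1474, 0.1284]
tool_rot: [-0.0, 0.999, -0.048, -0.0]
contact_force: [-0.2, 0.5, -0.2]
gripper_width: 0.355
```

```bash
cat > ch.py <<'E'
import sys,subprocess,numpy as np
O=np.array([.426,-.1785]);d=np.array([.096,.995]);n=np.array([.995,-.096])
s,l,z=map(float,sys.argv[1:4]); P=O+d*s+n*l
print(np.round(P,4)); sys.argv=['go',str(P[0]),str(P[1]),str(z),'-5.5']; exec(open('go.py').read())
E
python3 ch.py .005 -.0015 .041; python3 - <<'E'
from h import *
snap('wrist','w8.png')
E
```

```text
[ 0.425  -0.1734]
t 15.9 pos [ 0.583  -0.1474  0.1284] F [-0.2  0.5 -0.2] g 0.355
q [-0.369  0.566  0.706  1.864 -0.467  0.883  0.468]
[[0.995, -0.095, -0.0], [-0.095, -0.995, 0.0], [-0.0, -0.0, -1.0]]
tool z turn (do first): 0.0
after turn: tool x,y,z cm: [-15.48   4.1    8.74]
```

View pics/w8.png

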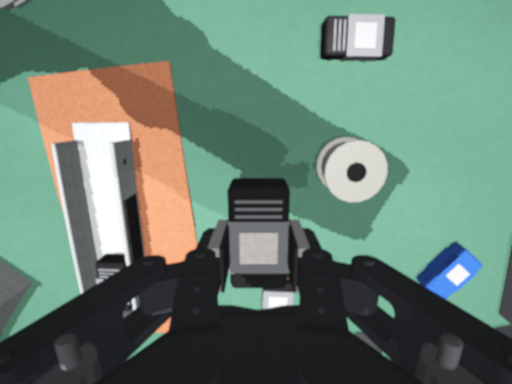

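>>> {"op": "step_arm", "data": {"increments": [[-3.9,1.1,0,0,0,0,1],[-3.9,1.1,0,0,0,0,1],[-3.9,1.2,0,0,0,0,1],[-3.8,1.2,0,0,0,0,1],[0,0,3,0,0,0,1],[0,0,3,0,0,0,1],[0,0,1.7,0,0,0,1],[0,0,1,0,0,0,1],[0,0,0,0,0,0,1],[0,0,0,0,0,0,1],[0,0,0,0,0,0,0.3],[0,0,0,0,0,0,0.3],[0,0,0,0,0,0,0.2],[0,0,-4,0,0,0,0.2],[0,0,-5,0,0,0,0.2],[0,0,-2,0,0,0,0.2],[0,0,0,0,0,0,0]]}}

```text
t: 17.65
eef_pos: [0.4264, -0.1787, 0.1542]
tool_rot: [-0.0, 0.999, -0.049, 0.003]
contact_force: [-0.1, -0.2, -0.5]
gripper_width: 0.942
```

```bash
python3 - <<'E'
from st import *
from packs import *
p=snap('wrist','w9.png');
s=snap('top'); show(s)
E
```

```text
t 17.65 pos [ 0.4264 -0.1787  0.1542] F [-0.1 -0.2 -0.5] g 0.942
q [-0.446  0.3    0.848  2.168 -0.321  0.791  0.509]
[[0.995, -0.098, 0.006], [-0.098, -0.995, 0.0], [0.006, -0.001, -1.0]]
0.82 mean [ 0.683 -0.026] rect [ 0.682 -0.026] [32. 62.] yaw 176 ra 88 col [ 97. 103. 105.] 239
0.73 mean [ 0.785 -0.268] rect [ 0.785 -0.268] [61. 37.] yaw 45 ra 42 col [ 58. 100. 162.] 267
0.68 mean [ 0.661 -0.269] rect [ 0.661 -0.27 ] [32. 64.] yaw 152 ra 62 col [ 98. 104. 106.] 244
0.52 mean [ 0.593 -0.283] rect [ 0.594 -0.285] [57. 38.] yaw 83 ra 88 col [102. 108. 110.] 253
```

View pics/w9.png

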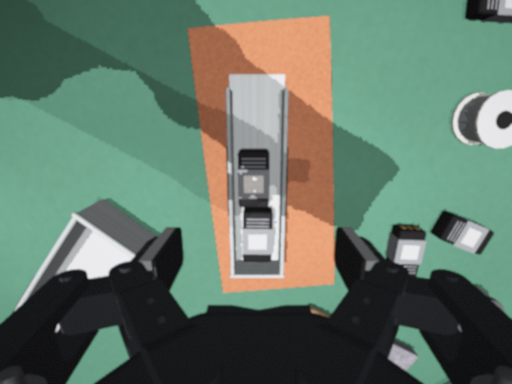

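```bash
python3 go.py .661 -.270 .009 62
```

```text
t 17.8 pos [ 0.4239 -0.1777  0.1509] F [-0.2  1.2 -0.2] g 0.998
q [-0.443  0.306  0.844  2.172 -0.323  0.79   0.51 ]
[[0.995, -0.098, -0.001], [-0.098, -0.995, 0.001], [-0.001, -0.001, -1.0]]
tool z turn (do first): -67.6
after turn: tool x,y,z cm: [ 2.98 25.27 14.19]
```

>>> {"op": "step_arm", "data": {"increments": [[0,0,0,0,0,-8.4,0.3],[0,0,0,0,0,-8.4,0.3],[0,0,0,0,0,-8.4,0.3],[0,0,0,0,0,-8.4,0.3],[0,0,0,0,0,-8.4,0.3],[0,0,0,0,0,-8.4,0.3],[0,0,0,0,0,-8.4,0.3],[0,0,0,0,0,-8.8,0.3]]}}

```text
out of range: a turn must lie within [-8.59, 8.59]
```

>>> {"op": "step_arm", "data": {"increments": [[0,0,0,0,0,-8.5,0.3],[0,0,0,0,0,-8.5,0.3],[0,0,0,0,0,-8.5,0.3],[0,0,0,0,0,-8.5,0.3],[0,0,0,0,0,-8.5,0.3],[0,0,0,0,0,-8.5,0.3],[0,0,0,0,0,-8.5,0.3],[0,0,0,0,0,-8.1,0.3],[0,0,0,0,0,0,0.3],[0.5,4.2,0,0,0,0,0.3],[0.5,4.2,0,0,0,0,0.3],[0.5,4.2,0,0,0,0,0.3],[0.5,4.2,0,0,0,0,0.3],[0.5,4.2,0,0,0,0,0.3],[0.5,4.3,0,0,0,0,0.3],[0,0,5,0,0,0,0.3],[0,0,3,0,0,0,0.3],[0,0,0,0,0,0,0.3],[0,0,0,0,0,0,0.3]]}}

```text
t: 19.7
eef_pos: [0.6611, -0.2707, 0.0707]
tool_rot: [-0.001, 0.858, 0.514, -0.001]
contact_force: [0.4, -0.6, 0.7]
gripper_width: 0.703
```

```bash
python3 - <<'E'
from h import *
from packs import *
p=snap('wrist','w10.png'); show(p)
E
python3 go.py .661 -.270 .009 62
```

```text
0.95 mean [ 0.759 -0.274] rect [ 0.759 -0.275] [24. 23.] yaw 41 ra 48 col [27. 51. 94.] 488
0.92 mean [ 0.59  -0.284] rect [ 0.59  -0.285] [64. 34.] yaw 81 ra 81 col [151. 153. 154.] 4008
0.56 mean [ 0.659 -0.267] rect [ 0.66  -0.268] [34. 66.] yaw 154 ra 63 col [95. 97. 97.] 3507
t 19.8 pos [ 0.6627 -0.2714  0.0734] F [ 0.1 -0.3  0.7] g 0.701
q [ 1.000e-03  7.480e-01  4.640e-01  1.588e+00 -3.990e-01  8.980e-01
  1.689e+00]
[[0.471, 0.882, 0.003], [0.882, -0.471, -0.001], [0.0, 0.003, -1.0]]
tool z turn (do first): -0.1
after turn: tool x,y,z cm: [ 0.05 -0.22  6.44]
```

View pics/w10.png

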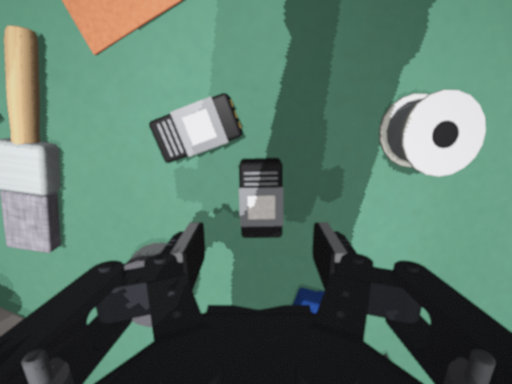

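>>> {"op": "step_arm", "data": {"increments": [[0,-0.2,3,0,0,0,0.3],[0,0,2,0,0,0,0.3],[0,0,1.2,0,0,0,0.3],[0,0,0,0,0,0,0.3],[0,0,0,0,0,0,1],[0,0,0,0,0,0,1],[0,0,0,0,0,0,1],[0,0,0,0,0,0,1],[0,0,0,0,0,0,1],[0,0,-2,0,0,0,1],[0,0,-4,0,0,0,1],[0,0,-4,0,0,0,1],[0,0,-2,0,0,0,1]]}}

```text
t: 21.1
eef_pos: [0.6614, -0.2708, 0.1347]
tool_rot: [0.002, 0.857, 0.515, 0.002]
contact_force: [0.8, -0.5, -0.7]
gripper_width: 0.357
```

>>> {"op": "step_arm", "data": {"increments": [[0,0,0,0,0,8.5,1],[0,0,0,0,0,8.5,1],[0,0,0,0,0,8.5,1],[0,0,0,0,0,8.5,1],[0,0,0,0,0,8.5,1],[0,0,0,0,0,8.5,1],[0,0,0,0,0,8.5,1],[0,0,0,0,0,8,1],[0,0,0,0,0,0,1],[0,0,0,0,0,0,1]]}}

```text
t: 22.1
eef_pos: [0.6601, -0.2695, 0.1301]
tool_rot: [-0.0, 0.999, -0.046, 0.0]
contact_force: [0.7, 0.2, -0.9]
gripper_width: 0.359
```

```bash
python3 ch.py .064 0 .041; python3 - <<'E'
from h import *
p=snap('wrist','w11.png')
E
```

```text
[ 0.4321 -0.1148]
t 22.1 pos [ 0.6601 -0.2695  0.1301] F [ 0.7  0.2 -0.9] g 0.359
q [-0.187  0.77   0.786  1.577 -0.604  1.051  0.674]
[[0.996, -0.092, 0.0], [-0.092, -0.996, 0.0], [0.0, -0.0, -1.0]]
tool z turn (do first): 0.2
after turn: tool x,y,z cm: [-24.17 -13.21   8.91]
```

View pics/w11.png

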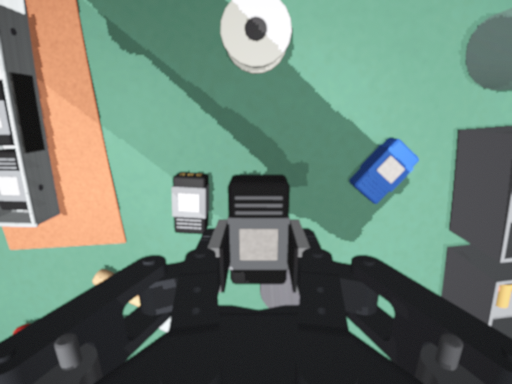

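>>> {"op": "step_arm", "data": {"increments": [[-4,-2.2,0,0,0,0,1],[-4,-2.2,0,0,0,0,1],[-4,-2.2,0,0,0,0,1],[-4,-2.2,0,0,0,0,1],[-4,-2.2,0,0,0,0,1],[-4.2,-2.2,0,0,0,0,1],[0,0,3,0,0,0,1],[0,0,2.5,0,0,0,1],[0,0,0,0,0,0,1],[0,0,0,0,0,0,1]]}}

```text
t: 23.15
eef_pos: [0.4319, -0.1156, 0.075]
tool_rot: [-0.0, 0.999, -0.048, -0.0]
contact_force: [-0.7, 0.2, 0.4]
gripper_width: 0.357
```

```bash
python3 ch.py .064 0 .041; python3 - <<'E'
from h import *
p=snap('wrist','w12.png'); im=cv2.cvtColor(p['pixels'],cv2.COLOR_RGB2BGR)
p=snap('top'); im=cv2.cvtColor(p['pixels'],cv2.COLOR_RGB2BGR)
cv2.imwrite('pics/t12.png',cv2.resize(im[160:230,225:355],None,fx=6,fy=6,interpolation=cv2.INTER_CUBIC))
s=snap('scene'); im=cv2.cvtColor(s['pixels'],cv2.COLOR_RGB2BGR)
cv2.imwrite('pics/s12.png',cv2.resize(im[145:265,190:320],None,fx=5,fy=5,interpolation=cv2.INTER_CUBIC))
E
```

```text
[ 0.4321 -0.1148]
t 23.15 pos [ 0.4319 -0.1156  0.075 ] F [-0.7  0.2  0.4] g 0.357
q [-0.542  0.472  0.829  2.254 -0.593  0.643  0.627]
[[0.995, -0.096, -0.0], [-0.096, -0.995, 0.0], [-0.0, 0.0, -1.0]]
tool z turn (do first): -0.0
after turn: tool x,y,z cm: [ 0.02 -0.08  3.4 ]
```

View pics/w12.png

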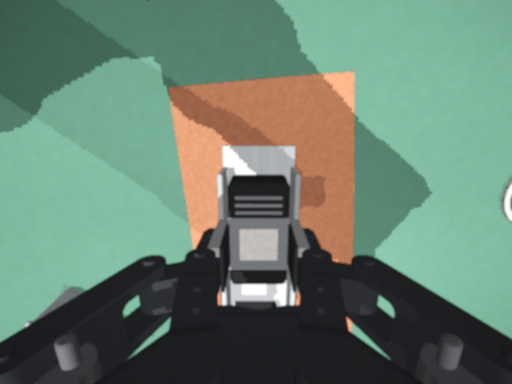

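View pics/t12.png

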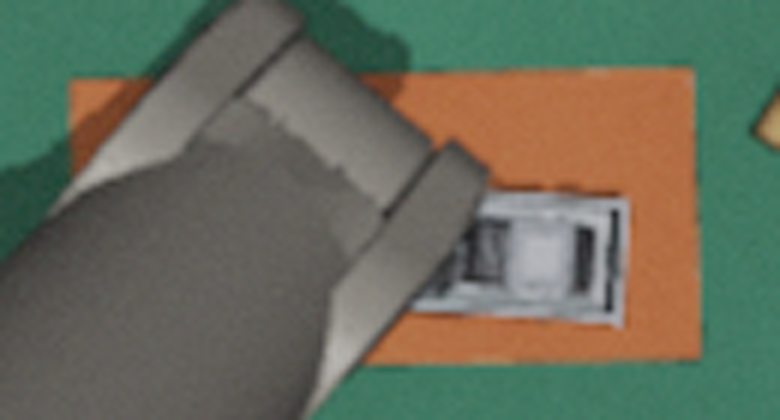

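View pics/s12.png

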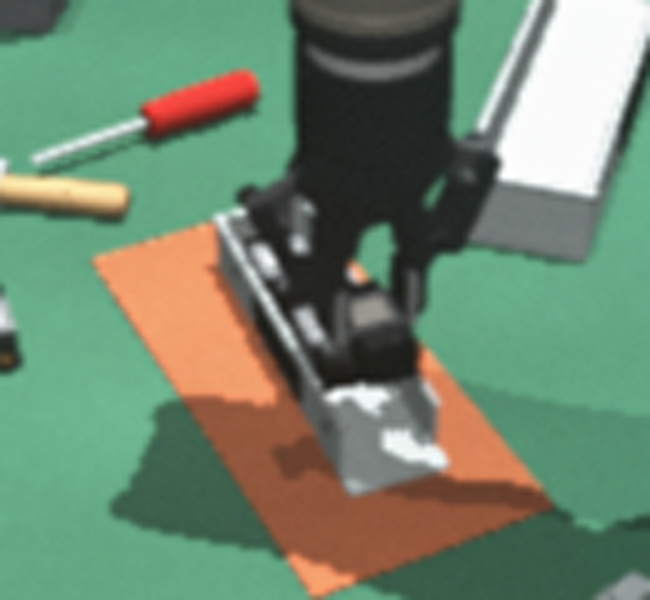

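>>> {"op": "step_arm", "data": {"increments": [[0,0,2,0,0,0,1],[0,0,1.4,0,0,0,1],[0,0,0,0,0,0,1],[0,0,0,0,0,0,1],[0,0,0,0,0,0,0.3],[0,0,0,0,0,0,0.3],[0,0,0,0,0,0,0.2],[0,0,-4,0,0,0,0.2],[0,0,-5,0,0,0,0.2],[0,0,-2,0,0,0,0.2],[0,0,0,0,0,0,0]]}}

```text
t: 24.4
eef_pos: [0.4338, -0.1152, 0.1529]
tool_rot: [-0.001, 0.999, -0.048, 0.003]
contact_force: [-0.7, 0.9, -0.2]
gripper_width: 0.946
```

```bash
python3 - <<'E'
from st import *
from packs import *
p=snap('wrist','w13.png');
s=snap('top'); show(s)
E
python3 go.py .594 -.285 .009 -7
```

```text
t 24.4 pos [ 0.4338 -0.1152  0.1529] F [-0.7  0.9 -0.2] g 0.946
q [-0.727  0.333  1.029  2.203 -0.405  0.799  0.469]
[[0.995, -0.096, 0.006], [-0.096, -0.995, 0.001], [0.005, -0.002, -1.0]]
0.74 mean [ 0.593 -0.286] rect [ 0.592 -0.286] [60. 35.] yaw 81 ra 88 col [100. 105. 108.] 244
0.72 mean [ 0.683 -0.026] rect [ 0.684 -0.027] [35. 65.] yaw 175 ra 88 col [ 95. 102. 104.] 252
0.62 mean [ 0.419 -0.246] rect [ 0.419 -0.244] [62. 33.] yaw 87 ra 83 col [121. 124. 128.] 240
0.49 mean [ 0.788 -0.269] rect [ 0.787 -0.269] [62. 41.] yaw 47 ra 42 col [ 59. 102. 160.] 274
t 24.55 pos [ 0.4313 -0.1145  0.1498] F [-0.2  0.7  0.6] g 0.999
q [-0.723  0.338  1.024  2.207 -0.407  0.798  0.471]
[[0.995, -0.096, -0.001], [-0.096, -0.995, 0.001], [-0.001, -0.0, -1.0]]
tool z turn (do first): 1.5
after turn: tool x,y,z cm: [18.23 14.94 14.08]
```

View pics/w13.png

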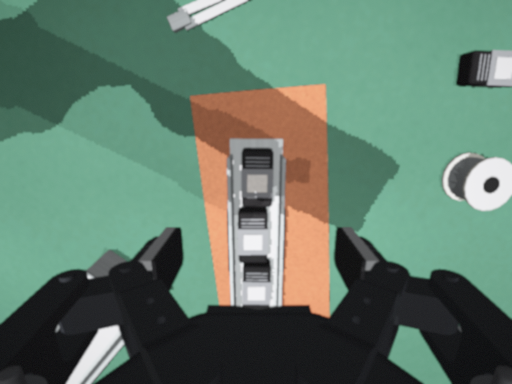

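>>> {"op": "step_arm", "data": {"increments": [[0,0,0,0,0,2,0.3],[3.6,3,0,0,0,0,0.3],[3.6,3,0,0,0,0,0.3],[3.6,3,0,0,0,0,0.3],[3.6,3,0,0,0,0,0.3],[3.6,3,0,0,0,0,0.3],[0,0,5,0,0,0,0.3],[0,0,4,0,0,0,0.3],[0,0,3,0,0,0,0.3],[0,0,2,0,0,0,0.3],[0,0,0,0,0,0,0.3],[0,0,0,0,0,0,1],[0,0,0,0,0,0,1],[0,0,0,0,0,0,1],[0,0,0,0,0,0,1],[0,0,0,0,0,0,1]]}}

```text
t: 26.15
eef_pos: [0.5918, -0.288, 0.0123]
tool_rot: [0.0, 0.998, -0.066, 0.002]
contact_force: [-0.8, -0.0, 6.7]
gripper_width: 0.357
```

>>> {"op": "step_arm", "data": {"increments": [[0,0,-2,0,0,0,1],[0,0,-4,0,0,0,1],[0,0,-4,0,0,0,1],[0,0,-2,0,0,-2,1],[0,0,0,0,0,0,1],[0,0,0,0,0,0,1]]}}

```text
t: 26.75
eef_pos: [0.5905, -0.2866, 0.1305]
tool_rot: [-0.0, 0.999, -0.048, 0.0]
contact_force: [0.6, -0.2, -0.6]
gripper_width: 0.357
```

```bash
python3 ch.py -.035 0 .042; python3 - <<'E'
from h import *
p=snap('wrist','w14.png')
E
```

```text
[ 0.4226 -0.2133]
t 26.75 pos [ 0.5905 -0.2866  0.1305] F [ 0.6 -0.2 -0.6] g 0.357
q [-0.188  0.692  0.816  1.729 -0.593  0.985  0.759]
[[0.995, -0.096, 0.0], [-0.096, -0.995, 0.001], [0.0, -0.001, -1.0]]
tool z turn (do first): 0.0
after turn: tool x,y,z cm: [-17.41  -5.69   8.85]
```

View pics/w14.png

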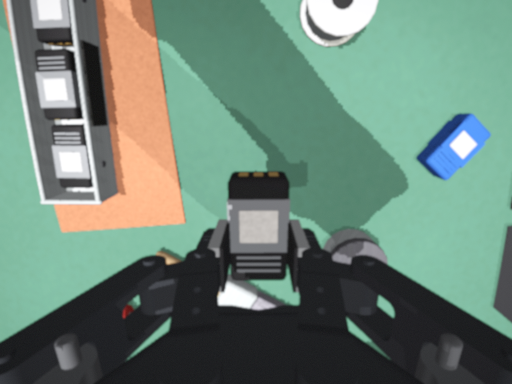

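>>> {"op": "step_arm", "data": {"increments": [[-3.5,-1.1,0,0,0,0,1],[-3.5,-1.1,0,0,0,0,1],[-3.5,-1.1,0,0,0,0,1],[-3.5,-1.2,0,0,0,0,1],[-3.4,-1.2,0,0,0,0,1],[0,0,0,0,0,0,1],[0,0,4,0,0,0,1],[0,0,3,0,0,0,1],[0,0,1,0,0,0,1],[0,0,0.7,0,0,0,1],[0,0,0,0,0,0,1],[0,0,0,0,0,0,1],[0,0,0,0,0,0,0.3],[0,0,0,0,0,0,0.3],[0,0,0,0,0,0,0.2],[0,0,-4,0,0,0,0.2],[0,0,-5,0,0,0,0.2],[0,0,-2,0,0,0,0.2],[0,0,0,0,0,0,0]]}}

```text
t: 28.7
eef_pos: [0.4248, -0.2145, 0.1561]
tool_rot: [0.0, 0.999, -0.048, 0.003]
contact_force: [0.3, 0.9, -0.3]
gripper_width: 0.946
```

```bash
python3 - <<'E'
from st import *
from packs import *
p=snap('wrist','w15.png');
s=snap('top'); show(s)
E
python3 go.py .683 -.0265 .009 85
```

```text
t 28.7 pos [ 0.4248 -0.2145  0.1561] F [ 0.3  0.9 -0.3] g 0.946
q [-0.466  0.379  0.998  2.142 -0.438  0.831  0.705]
[[0.995, -0.096, 0.006], [-0.096, -0.995, -0.001], [0.006, -0.0, -1.0]]
0.72 mean [ 0.786 -0.269] rect [ 0.786 -0.269] [61. 39.] yaw 44 ra 42 col [ 59. 102. 164.] 272
0.7 mean [ 0.433 -0.115] rect [ 0.433 -0.114] [60. 34.] yaw 86 ra 88 col [86. 87. 89.] 239
0.65 mean [ 0.684 -0.027] rect [ 0.684 -0.027] [35. 59.] yaw 177 ra 88 col [101. 108. 110.] 237
0.57 mean [ 0.428 -0.163] rect [ 0.426 -0.165] [31. 29.] yaw 125 ra 88 col [53. 55. 57.] 107
t 28.85 pos [ 0.4226 -0.2132  0.1529] F [ 0.1  1.3 -0.3] g 0.999
q [-0.463  0.384  0.992  2.146 -0.44   0.829  0.706]
[[0.995, -0.096, -0.001], [-0.096, -0.995, 0.001], [-0.001, -0.001, -1.0]]
tool z turn (do first): -90.5
after turn: tool x,y,z cm: [20.87 24.32 14.39]
```

View pics/w15.png

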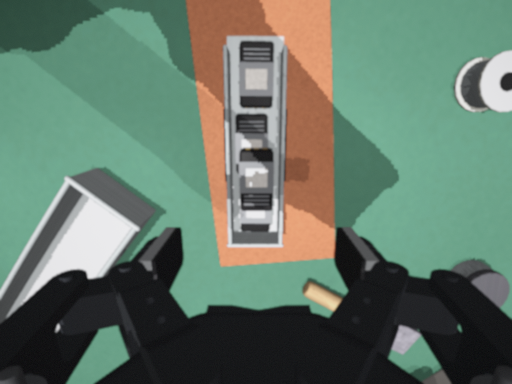

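>>> {"op": "step_arm", "data": {"increments": [[0,0,0,0,0,-8.2,0.3],[0,0,0,0,0,-8.2,0.3],[0,0,0,0,0,-8.2,0.3],[0,0,0,0,0,-8.2,0.3],[0,0,0,0,0,-8.2,0.3],[0,0,0,0,0,-8.2,0.3],[0,0,0,0,0,-8.2,0.3],[0,0,0,0,0,-8.2,0.3],[0,0,0,0,0,-8.2,0.3],[0,0,0,0,0,-8.2,0.3],[0,0,0,0,0,-8.2,0.3],[0,0,0,0,0,0,0.3]]}}

```text
t: 30.05
eef_pos: [0.4219, -0.2136, 0.1522]
tool_rot: [-0.001, 0.739, 0.674, -0.001]
contact_force: [-0.4, -0.8, -0.8]
gripper_width: 0.703
```

>>> {"op": "step_arm", "data": {"increments": [[3.5,4,0,0,0,0,0.3],[3.5,4,0,0,0,0,0.3],[3.5,4,0,0,0,0,0.3],[3.5,4,0,0,0,0,0.3],[3.5,4.1,0,0,0,0,0.3],[3.4,4.2,0,0,0,0,0.3],[0,0,4,0,0,0,0.3],[0,0,4,0,0,0,0.3],[0,0,0,0,0,0,0.3],[0,0,0,0,0,0,0.3]]}}

```text
t: 31.05
eef_pos: [0.6666, -0.0407, 0.0727]
tool_rot: [-0.001, 0.74, 0.672, -0.001]
contact_force: [-0.3, -0.2, 0.4]
gripper_width: 0.701
```

```bash
python3 - <<'E'
from h import *
from packs import *
p=snap('wrist','w16.png'); show(p)
E
python3 go.py .683 -.0265 .009 85
```

```text
0.88 mean [ 0.761 -0.28 ] rect [ 0.762 -0.283] [11. 53.] yaw 123 ra 31 col [ 51.  91. 154.] 398
0.66 mean [ 0.681 -0.024] rect [ 0.682 -0.024] [35. 66.] yaw 175 ra 85 col [97. 99. 99.] 3371
t 31.15 pos [ 0.6686 -0.0409  0.0754] F [ 0.8 -0.2  1.2] g 0.701
q [-0.341  0.677  0.448  1.712 -0.374  0.837  1.75 ]
[[0.095, 0.995, 0.003], [0.995, -0.095, -0.0], [0.0, 0.003, -1.0]]
tool z turn (do first): -0.4
after turn: tool x,y,z cm: [1.56 1.31 6.64]
```

>>> {"op": "step_arm", "data": {"increments": [[1.6,1.3,0,0,0,0,0.3],[0,0,3,0,0,0,0.3],[0,0,2,0,0,0,0.3],[0,0,1.4,0,0,0,0.3],[0,0,0,0,0,0,0.3],[0,0,0,0,0,0,1],[0,0,0,0,0,0,1],[0,0,0,0,0,0,1],[0,0,0,0,0,0,1],[0,0,0,0,0,0,1],[0,0,-2,0,0,0,1],[0,0,-4,0,0,0,1],[0,0,-4,0,0,0,1],[0,0,-2,0,0,0,1],[0,0,0,0,0,0,1]]}}

```text
t: 32.65
eef_pos: [0.6844, -0.0259, 0.1338]
tool_rot: [0.002, 0.739, 0.673, 0.003]
contact_force: [0.1, -0.1, -1.1]
gripper_width: 0.357
```

>>> {"op": "step_arm", "data": {"increments": [[0,0,0,0,0,8.2,1],[0,0,0,0,0,8.2,1],[0,0,0,0,0,8.2,1],[0,0,0,0,0,8.2,1],[0,0,0,0,0,8.2,1],[0,0,0,0,0,8.2,1],[0,0,0,0,0,8.2,1],[0,0,0,0,0,8.2,1],[0,0,0,0,0,8.2,1],[0,0,0,0,0,8.2,1],[0,0,0,0,0,8.2,1],[0,0,0,0,0,0,1],[0,0,0,0,0,0,1]]}}

```text
t: 33.95
eef_pos: [0.6814, -0.0253, 0.1284]
tool_rot: [0.0, 0.999, -0.046, -0.001]
contact_force: [0.0, -0.3, -1.1]
gripper_width: 0.358
```

```bash
python3 ch.py .030 0 .042; python3 - <<'E'
from h import *
from packs import *
p=snap('wrist','w17.png'); s=snap('top'); show(s)
E
```

```text
[ 0.4289 -0.1486]
t 33.95 pos [ 0.6814 -0.0253  0.1284] F [ 0.  -0.3 -1.1] g 0.358
q [-0.61   0.761  0.873  1.664 -0.66   1.038  0.386]
[[0.996, -0.093, -0.002], [-0.093, -0.996, -0.0], [-0.001, 0.001, -1.0]]
tool z turn (do first): 0.2
after turn: tool x,y,z cm: [-23.95  14.69   8.64]
0.69 mean [ 0.424 -0.217] rect [ 0.425 -0.217] [60. 34.] yaw 86 ra 88 col [126. 128. 133.] 250
0.67 mean [ 0.424 -0.166] rect [ 0.423 -0.165] [31. 29.] yaw 69 ra 88 col [122. 124. 128.] 121
0.65 mean [ 0.784 -0.27 ] rect [ 0.785 -0.27 ] [63. 39.] yaw 39 ra 42 col [ 61. 105. 166.] 274
0.51 mean [ 0.417 -0.259] rect [ 0.418 -0.256] [39. 33.] yaw 132 ra 83 col [132. 135. 139.] 125
0.51 mean [ 0.432 -0.115] rect [ 0.432 -0.115] [57. 31.] yaw 82 ra 88 col [134. 136. 141.] 222
0.4 mean [ 0.716 -0.03 ] rect [ 0.718 -0.017] [70. 39.] yaw 98 ra 88 col [28. 34. 33.] 135
```

View pics/w17.png

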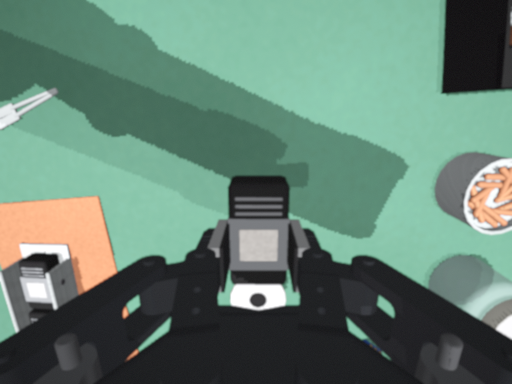

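>>> {"op": "step_arm", "data": {"increments": [[-4,2.4,0,0,0,0,1],[-4,2.4,0,0,0,0,1],[-4,2.4,0,0,0,0,1],[-4,2.5,0,0,0,0,1],[-4,2.5,0,0,0,0,1],[-4,2.5,0,0,0,0,1],[0,0,0,0,0,0,1],[0,0,4,0,0,0,1],[0,0,1.5,0,0,0,1],[0,0,0,0,0,0,1]]}}

```text
t: 35.1
eef_pos: [0.428, -0.1483, 0.0732]
tool_rot: [-0.0, 0.999, -0.048, -0.001]
contact_force: [0.1, 0.6, -0.4]
gripper_width: 0.355
```

```bash
python3 ch.py .030 0 .042
```

```text
[ 0.4289 -0.1486]
t 35.1 pos [ 0.428  -0.1483  0.0732] F [ 0.1  0.6 -0.4] g 0.355
q [-0.499  0.51   0.879  2.242 -0.652  0.668  0.758]
[[0.995, -0.096, -0.003], [-0.096, -0.995, 0.001], [-0.003, -0.0, -1.0]]
tool z turn (do first): 0.0
after turn: tool x,y,z cm: [0.1  0.03 3.12]
```

>>> {"op": "step_arm", "data": {"increments": [[0,0,2,0,0,0,1],[0,0,1.1,0,0,0,1],[0,0,0,0,0,0,1],[0,0,0,0,0,0,1],[0,0,0,0,0,0,0.3],[0,0,0,0,0,0,0.3],[0,0,0,0,0,0,0.2],[0,0,-4,0,0,0,0.2],[0,0,-5,0,0,0,0.2],[0,0,-3,0,0,0,0],[0,0,0,0,0,0,0]]}}

```text
t: 36.2
eef_pos: [0.4312, -0.1493, 0.1667]
tool_rot: [-0.0, 0.999, -0.048, 0.003]
contact_force: [-1.0, 0.4, -0.6]
gripper_width: 0.999
```

```bash
python3 - <<'E'
from st import *
p=snap('wrist','w18.png')
p=snap('top'); im=cv2.cvtColor(p['pixels'],cv2.COLOR_RGB2BGR)
cv2.imwrite('pics/t18.png',cv2.resize(im[160:230,225:355],None,fx=6,fy=6,interpolation=cv2.INTER_CUBIC))
s=snap('scene'); im=cv2.cvtColor(s['pixels'],cv2.COLOR_RGB2BGR)
cv2.imwrite('pics/s18.png',cv2.resize(im[145:265,190:320],None,fx=5,fy=5,interpolation=cv2.INTER_CUBIC))
E
```

```text
t 36.2 pos [ 0.4312 -0.1493  0.1667] F [-1.   0.4 -0.6] g 0.999
q [-0.714  0.355  1.121  2.177 -0.435  0.847  0.581]
[[0.995, -0.096, 0.007], [-0.096, -0.995, 0.0], [0.007, -0.001, -1.0]]
```

View pics/w18.png

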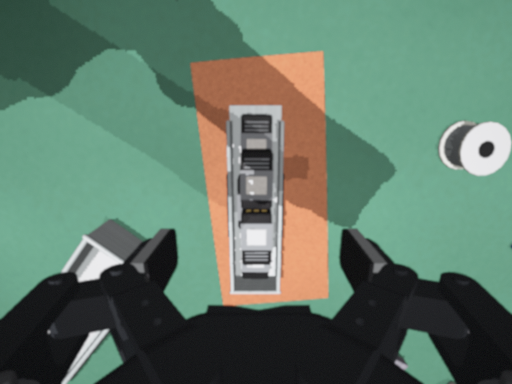

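View pics/t18.png

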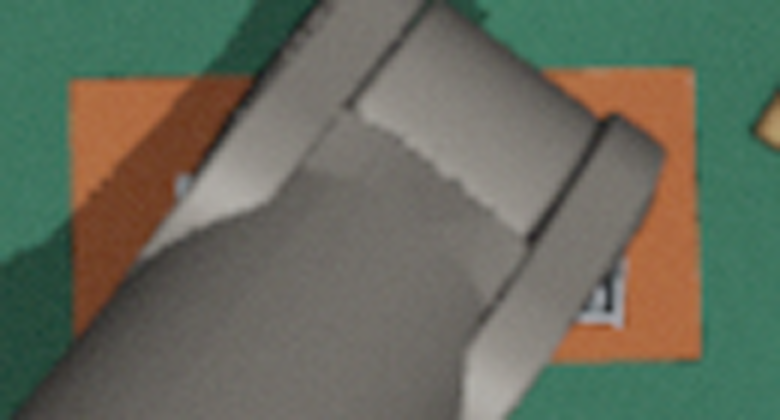

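View pics/s18.png

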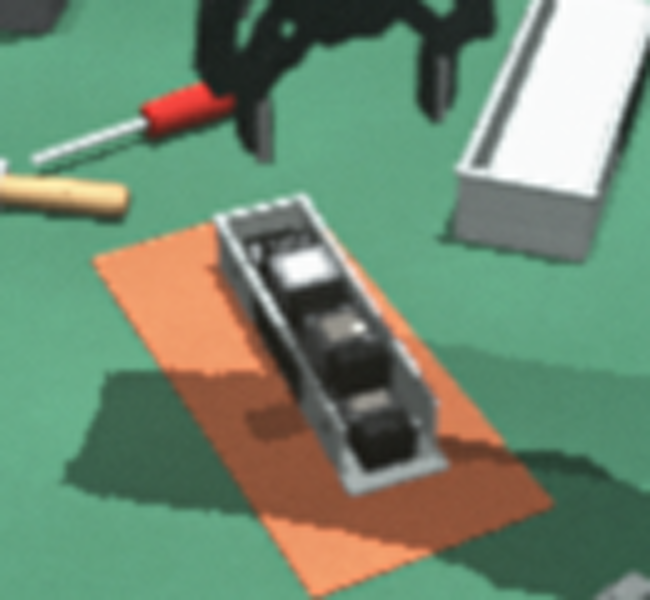

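```bash
wc -l log.jsonl; cat > fit.py <<'E'
import json,numpy as np,itertools
from scipy.optimize import least_squares
from scipy.spatial.transform import Rotation as Ro
D=[json.loads(l) for l in open('log.jsonl')]
D.append([[-1.31010108,0.47766555,0.0223792,1.55617198,-0.01151612,1.10928287,-0.08310222],[0.24319512,0.62920723,0.23053469],[4.35561943e-04,8.24775705e-01,5.65459589e-01,-5.47478502e-04]])
Q=np.array([d[0] for d in D]);P=np.array([d[1] for d in D]);W=np.array([d[2] for d in D])
RT=Ro.from_quat(W[:,[1,2,3,0]])
def rots(q,s):
    ax=[2,1,2,1,2,1,2]; r=[]; R=Ro.identity()
    for i in range(7):
        v=np.zeros(3); v[ax[i]]=s[i]; R=R*Ro.from_rotvec(v*q[i]); r.append(R)
    return r
if __name__=='__main__':
    best=[]
    for s in itertools.product([1,-1],repeat=7):
        A=[rots(q,s)[-1] for q in Q]
        # RT_i = B * A_i * C ; assume B about z (or identity)
        C=[(a.inv()*rt) for a,rt in zip(A,RT)]
        m=Ro.concatenate(C).mean(); e=np.max([(m.inv()*c).magnitude() for c in C]); best.append((e,s,m.as_quat()))
    best.sort(key=lambda b:b[0])
    for b in best[:6]: print(b)
E
python3 fit.py
```

```text
25 log.jsonl
(np.float64(4.5205144971246105e-09), (-1, 1, -1, 1, -1, 1, -1), array([ 8.58738482e-11,  7.07078840e-12,  1.00000000e+00, -2.73805859e-11]))
(np.float64(0.022878602331172233), (-1, -1, -1, -1, -1, -1, -1), array([-1.33416656e-03, -3.75156502e-04,  9.99999040e-01, -2.73992769e-11]))
(np.float64(0.6881646468232896), (-1, 1, -1, 1, 1, 1, -1), array([-0.15414168,  0.19294842,  0.93882435, -0.24004186]))
(np.float64(0.6889678965486391), (-1, -1, -1, -1, 1, -1, -1), array([-0.15278357,  0.19356025, -0.93899435,  0.23975243]))
(np.float64(0.8207669181243676), (-1, 1, -1, -1, 1, 1, 1), array([-0.92186658,  0.10137182,  0.34190047,  0.151624  ]))
(np.float64(0.8261247404953386), (-1, -1, -1, 1, 1, -1, 1), array([-0.9212967 ,  0.10113896, -0.34323901, -0.1522179 ]))
```

```bash
cat > kin.py <<'E'
from fit import *
S=(-1,1,-1,1,-1,1,-1)
def design(q):
    r=[Ro.identity()]+rots(q,S)
    return np.hstack([x.as_matrix() for x in r])
A=np.vstack([design(q) for q in Q]); b=P.ravel()
lam=1e-3
x=np.linalg.solve(A.T@A+lam**2*np.eye(24),A.T@b)
def fk(q,x=x):
    return design(q)@x, (rots(q,S)[-1]*Ro.from_quat([0,0,1,0])).as_matrix()
if __name__=='__main__':
    print(np.round(x.reshape(8,3),4)); print(np.abs(A@x-b).max(), np.linalg.svd(A)[1].round(3))
    # sparse: z offsets in frames 0,2(after q2),4,.. plus y/x
    cols=[2]+[3*i+2 for i in (1,2,3,4,5,6,7)]
    for extra in ([],[3*2+1,3*4+1],[3*2+1,3*4+1,3*6+1],[3*2,3*2+1,3*4,3*4+1,3*6,3*6+1]):
        c=[2,8,14,20]+list(extra); y,res,_,_=np.linalg.lstsq(A[:,c],b,rcond=None)
        print(c,np.round(y,4),np.abs(A[:,c]@y-b).max())
E
python3 kin.py
```

```text
[[ 0.000e+00 -0.000e+00  1.431e-01]
 [ 0.000e+00 -1.530e-02  1.431e-01]
 [ 0.000e+00 -1.530e-02  2.709e-01]
 [-0.000e+00 -1.570e-02  2.709e-01]
 [-0.000e+00 -1.570e-02  2.363e-01]
 [ 0.000e+00 -2.000e-04  2.363e-01]
 [-0.000e+00 -2.000e-04  1.630e-01]
 [ 0.000e+00 -0.000e+00  1.630e-01]]
6.7206949448395115e-06 [14.336 13.886 13.856  3.365  3.286  1.856  1.836  1.205  1.096  0.836
  0.67   0.616  0.569  0.392  0.256  0.115  0.018  0.     0.     0.
  0.     0.     0.     0.   ]
[2, 8, 14, 20] [-1.0977  0.4518  0.54   -1.1899] 0.07304982769728935
[2, 8, 14, 20, 7, 13] [ 0.289   0.5417  0.4725  0.329  -0.0304 -0.0318] 0.00011059999219903416
[2, 8, 14, 20, 7, 13, 19] [ 2.871e-01  5.418e-01  4.725e-01  3.270e-01 -3.050e-02 -3.140e-02
 -4.000e-04] 3.640827500595023e-09
[2, 8, 14, 20, 6, 7, 12, 13, 18, 19] [ 2.871e-01  5.418e-01  4.725e-01  3.270e-01 -0.000e+00 -3.050e-02
 -0.000e+00 -3.140e-02 -0.000e+00 -4.000e-04] 3.4240553448139366e-09
```

```bash
cat > plan.py <<'E'
from kin import *
lo=np.array([-2.96,-.34,-1.41,.24,-1.37,.17,-2.96]);hi=np.array([2.96,2.1,1.46,2.44,4.51,1.92,2.96])
M=np.array([.619,.268,.205])
def pose(psi,th,flip=1,back=.03,dz=.0,h=0.0):
    p=np.radians(psi);t=np.radians(th)
    f=np.array([np.cos(p),np.sin(p),0]); d=np.cos(t)*f-np.sin(t)*np.array([0,0,1]); u=np.sin(t)*f+np.cos(t)*np.array([0,0,1])
    spout=M-back*f+np.array([0,0,dz]); tcp=spout-.105*d-(.003-h)*u
    ty=-flip*d; tz=-u; tx=np.cross(ty,tz)
    return tcp,np.stack([tx,ty,tz],1)
def ik(p,R,q0,reg=1e-3):
    def f(q):
        a,b=fk(q); return np.concatenate([(a-p)*10,(Ro.from_matrix(b.T@R)).as_rotvec()*3,reg*(q-q0)])
    r=least_squares(f,np.clip(q0,lo+1e-3,hi-1e-3),bounds=(lo,hi)); a,b=fk(r.x)
    return r.x,np.linalg.norm(a-p),Ro.from_matrix(b.T@R).magnitude()
if __name__=='__main__':
    q=Q[24]
    for flip in (1,-1):
      for psi in range(-180,180,30):
        o=[]
        qq=None
        for th in (0,30,45,60):
            bestm=None
            for k in range(6):
                rng=np.random.default_rng(k); q0=(qq if qq is not None and k==0 else (q if k==0 else lo+(hi-lo)*rng.random(7)))
                x,e,er=ik(*pose(psi,th,flip,dz=.01),q0)
                if e<1e-3 and er<.01:
                    m=np.min(np.minimum(x-lo,hi-x)); 
                    if bestm is None or m>bestm: bestm=m;qb=x
            o.append(None if bestm is None else round(bestm,2))
            if bestm is not None: qq=qb
        print(flip,psi,o)
E
python3 plan.py
```

```text
1 -180 [np.float64(0.67), np.float64(0.65), np.float64(0.51), np.float64(0.42)]
1 -150 [np.float64(0.67), np.float64(0.51), np.float64(0.15), np.float64(0.15)]
1 -120 [np.float64(0.71), np.float64(0.4), np.float64(0.14), np.float64(0.13)]
1 -90 [np.float64(0.29), np.float64(0.0), np.float64(0.17), np.float64(0.22)]
1 -60 [np.float64(0.1), np.float64(0.27), np.float64(0.42), np.float64(0.31)]
1 -30 [np.float64(0.34), np.float64(0.43), np.float64(0.29), np.float64(0.1)]
1 0 [np.float64(0.59), np.float64(0.32), np.float64(0.04), None]
1 30 [np.float64(0.57), np.float64(0.27), None, None]
1 60 [np.float64(0.64), np.float64(0.36), np.float64(0.14), None]
1 90 [np.float64(0.79), np.float64(0.53), np.float64(0.35), np.float64(0.18)]
1 120 [np.float64(0.77), np.float64(0.77), np.float64(0.68), np.float64(0.56)]
1 150 [np.float64(0.7), np.float64(0.8), np.float64(0.71), np.float64(0.6)]
-1 -180 [np.float64(0.7), np.float64(0.44), np.float64(0.14), np.float64(0.25)]
-1 -150 [np.float64(0.68), np.float64(0.38), np.float64(0.02), np.float64(0.0)]
-1 -120 [np.float64(0.7), np.float64(0.49), np.float64(0.24), np.float64(0.0)]
-1 -90 [np.float64(0.75), np.float64(0.69), np.float64(0.61), np.float64(0.44)]
-1 -60 [np.float64(0.79), np.float64(0.66), np.float64(0.56), np.float64(0.48)]
-1 -30 [np.float64(0.7), np.float64(0.52), np.float64(0.34), np.float64(0.19)]
-1 0 [np.float64(0.54), np.float64(0.29), np.float64(0.03), None]
-1 30 [np.float64(0.51), np.float64(0.27), None, None]
-1 60 [np.float64(0.55), np.float64(0.39), np.float64(0.14), None]
-1 90 [np.float64(0.12), np.float64(0.2), np.float64(0.31), np.float64(0.32)]
-1 120 [np.float64(0.22), np.float64(0.38), np.float64(0.26), np.float64(0.22)]
-1 150 [np.float64(0.61), np.float64(0.15), np.float64(0.19), np.float64(0.41)]
```

```bash
cat > sim.py <<'E'
from plan import *
def jac(q):
    p0,R0=fk(q);J=np.zeros((6,7))
    for i in range(7):
        e=q.copy();e[i]+=1e-6;p,R=fk(e);J[:3,i]=(p-p0)/1e-6;J[3:,i]=Ro.from_matrix(R@R0.T).as_rotvec()/1e-6
    return J
def follow(q,wps,n=40):
    for (p,R) in wps:
        p0,R0=fk(q); rv=Ro.from_matrix(R@R0.T).as_rotvec()
        for k in range(1,n+1):
            pt=p0+(p-p0)*k/n; Rt=Ro.from_rotvec(rv*k/n).as_matrix()@R0
            for _ in range(3):
                a,b=fk(q); e=np.concatenate([pt-a,Ro.from_matrix(Rt@b.T).as_rotvec()]); J=jac(q)
                q=q+J.T@np.linalg.solve(J@J.T+1e-6*np.eye(6),e)
        print(np.round(p,3),np.round(q,2),'margin',np.round(np.minimum(q-lo,hi-q).min(),2),int(np.argmin(np.minimum(q-lo,hi-q)))+1)
    return q
if __name__=='__main__':
    q=Q[24]
    p,R=fk(q); a=np.radians(-5.5)
    g=np.array([.426,-.1785,.003]); R1=pose(84.5,0)[1]; R2=pose(92,0)[1]
    w=[(g,R1),(g+[0,0,.35],R1)]
    pr,_=pose(92,0,dz=.1,back=.06)
    w+=[(pr,R2)]+[pose(92,t,dz=.02) for t in (15,30,45,55)]
    follow(q,w)
E
python3 sim.py
```

```text
[ 0.426 -0.178  0.003] [-0.28  0.63  0.68  2.24 -0.82  0.53  0.95] margin 0.2 4
[ 0.426 -0.178  0.353] [-1.31  0.16  1.78  1.92 -0.16  1.25  0.43] margin -0.32 3
[0.625 0.103 0.302] [-0.99  0.55  1.1   1.62 -0.51  1.28  0.23] margin 0.36 3
[0.624 0.136 0.249] [-1.14  0.71  1.15  1.64 -0.4   1.21  0.08] margin 0.31 3
[0.623 0.146 0.275] [-1.25  0.84  1.23  1.56 -0.26  1.3  -0.02] margin 0.23 3
[0.623 0.162 0.297] [-1.31  0.97  1.28  1.49 -0.14  1.39 -0.09] margin 0.18 3
[0.622 0.175 0.309] [-1.33  1.07  1.31  1.44 -0.06  1.46 -0.12] margin 0.15 3
```

```bash
python3 ch.py .0 -.001 .003
```

```text
[ 0.425  -0.1784]
t 36.35 pos [ 0.4286 -0.148   0.1631] F [ 0.2  0.4 -0.6] g 1.0
q [-0.71   0.361  1.114  2.182 -0.438  0.845  0.583]
[[0.995, -0.096, -0.0], [-0.096, -0.995, 0.001], [-0.0, -0.001, -1.0]]
tool z turn (do first): 0.0
after turn: tool x,y,z cm: [-0.07  3.06 16.01]
```

>>> {"op": "step_arm", "data": {"increments": [[0,1.5,0,0,0,0,0],[0,1.5,0,0,0,0,0],[0,0,4,0,0,0,0],[0,0,4,0,0,0,0],[0,0,0,0,0,0,0],[0,0,0,0,0,0,0]]}}

```text
t: 36.95
eef_pos: [0.4247, -0.179, 0.083]
tool_rot: [0.0, 0.999, -0.049, -0.002]
contact_force: [0.5, -0.0, 0.3]
gripper_width: 1.0
```

```bash
python3 ch.py .0 -.001 .003; python3 - <<'E'
from h import *
p=snap('wrist','w19.png')
E
```

```text
[ 0.425  -0.1784]
t 36.95 pos [ 0.4247 -0.179   0.083 ] F [ 0.5 -0.   0.3] g 1.0
q [-0.445  0.504  0.899  2.219 -0.628  0.696  0.8  ]
[[0.995, -0.098, -0.003], [-0.098, -0.995, -0.0], [-0.003, 0.0, -1.0]]
tool z turn (do first): -0.1
after turn: tool x,y,z cm: [ 0.03 -0.06  8.  ]
```

View pics/w19.png

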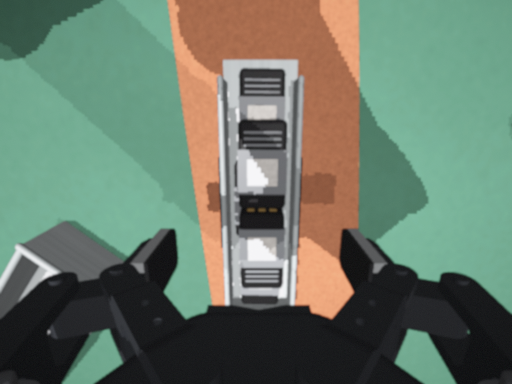

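>>> {"op": "step_arm", "data": {"increments": [[0,0,3,0,0,0,0],[0,0,3,0,0,0,0],[0,0,1.5,0,0,0,0],[0,0,0.5,0,0,0,0],[0,0,0,0,0,0,0],[0,0,0,0,0,0,0]]}}

```text
t: 37.6
eef_pos: [0.4271, -0.1788, 0.0047]
tool_rot: [0.0, 0.999, -0.048, 0.001]
contact_force: [0.0, -0.7, 0.4]
gripper_width: 0.999
```

>>> {"op": "step_arm", "data": {"increments": [[0,0,0,0,0,0,1],[0,0,0,0,0,0,1],[0,0,0,0,0,0,1],[0,0,0,0,0,0,1],[0,0,0,0,0,0,1]], "squeeze": 80}}

```text
t: 38.1
eef_pos: [0.4266, -0.1785, 0.0045]
tool_rot: [-0.0, 0.999, -0.048, 0.001]
contact_force: [-2.0, 1.8, 13.5]
gripper_width: 0.687
```

```bash
python3 st.py
```

```text
t 38.1 pos [ 0.4266 -0.1785  0.0045] F [-2.   1.8 13.5] g 0.687
q [-0.28   0.627  0.688  2.243 -0.819  0.537  0.953]
[[0.995, -0.096, 0.002], [-0.096, -0.995, 0.001], [0.001, -0.001, -1.0]]
```

>>> {"op": "step_arm", "data": {"increments": [[0,0,-1,0,0,0,1],[0,0,-1.5,0,0,0,1],[0,0,-2,0,0,0,1],[0,0,-2,0,0,0,1],[0,0,-1.5,0,0,0,1],[0,0,-1,0,0,0,1],[0,0,0,0,0,0,1],[0,0,0,0,0,0,1]]}}

```text
t: 38.9
eef_pos: [0.4257, -0.178, 0.0932]
tool_rot: [-0.0, 0.999, -0.048, -0.0]
contact_force: [-0.3, -0.5, -7.0]
gripper_width: 0.689
```

```bash
python3 - <<'E'
from st import *
p=snap('wrist','w20.png')
s=snap('scene'); im=cv2.cvtColor(s['pixels'],cv2.COLOR_RGB2BGR)
cv2.imwrite('pics/s20.png',cv2.resize(im[125:265,180:340],None,fx=4.5,fy=4.2,interpolation=cv2.INTER_CUBIC))
E
```

```text
t 38.9 pos [ 0.4257 -0.178   0.0932] F [-0.3 -0.5 -7. ] g 0.689
q [-0.468  0.488  0.924  2.215 -0.608  0.714  0.784]
[[0.995, -0.096, -0.0], [-0.096, -0.995, 0.0], [-0.0, -0.0, -1.0]]
```

View pics/s20.png

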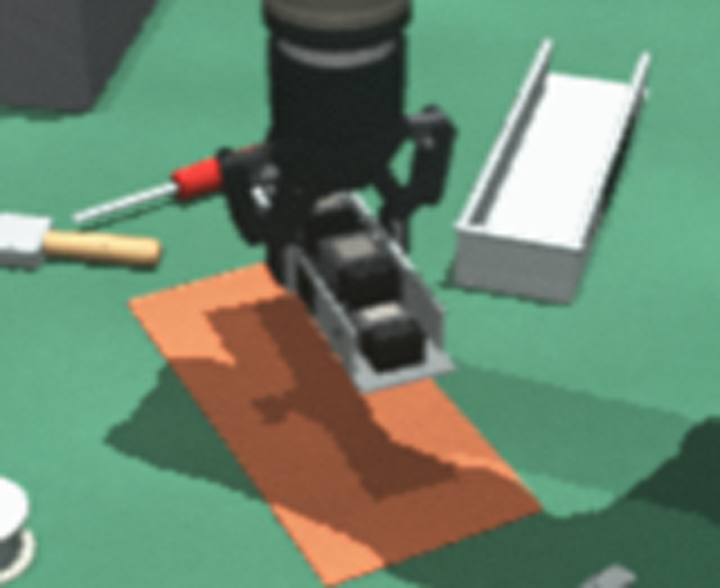

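>>> {"op": "step_arm", "data": {"increments": [[0,0,-0.5,2.5,0,0,1],[0,0,-1,2.5,0,0,1],[0.6,-0.5,-1.7,0,0,0,1],[1.2,-1,-1.7,0,0,0,1],[1.6,-1.4,-1.7,0,0,0,1],[1.8,-1.6,-1.7,0,0,0,1],[1.8,-1.6,-1.7,0,0,0,1],[1.8,-1.6,-1.7,0,0,0,1],[1.8,-1.6,-1.7,0,0,0,1],[1.8,-1.6,-1.5,0,0,0,1],[1.6,-1.4,-1,0,0,0,1],[1.2,-1,-0.5,0,0,0,1],[0.6,-0.5,0,0,0,0,1],[0,0,0,0,0,0,1],[0,0,0,0,0,0,1]]}}

```text
t: 40.5
eef_pos: [0.5939, -0.071, 0.2677]
tool_rot: [-0.043, 0.998, -0.049, 0.001]
contact_force: [-0.9, -1.2, -4.7]
gripper_width: 0.689
```

```bash
python3 - <<'E'
from st import *
s=snap('scene','s21.png')
E
```

```text
t 40.5 pos [ 0.5939 -0.071   0.2677] F [-0.9 -1.2 -4.7] g 0.689
q [-0.655  0.473  1.     1.746 -0.517  1.197  0.407]
[[0.995, -0.097, 0.006], [-0.098, -0.991, 0.086], [-0.002, -0.087, -0.996]]
```

View pics/s21.png

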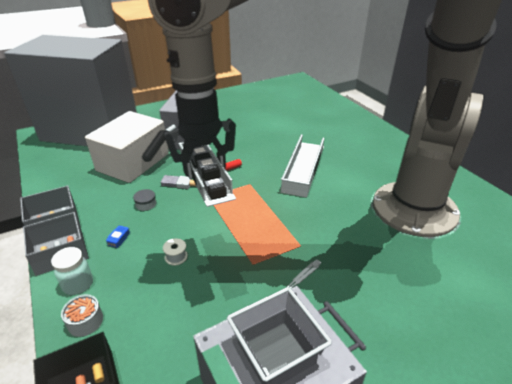

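>>> {"op": "step_arm", "data": {"increments": [[0,0,0,0,0,-2,1],[0,0,0,0,0,-3.5,1],[0,0,0,0,0,-2,1],[0.1,-0.5,-0.2,0,0,0,1],[0.3,-1.2,-0.2,0,0,0,1],[0.4,-1.8,-0.2,0,0,0,1],[0.4,-2,-0.2,0,0,0,1],[0.4,-2,-0.2,0,0,0,1],[0.4,-2,-0.2,0,0,0,1],[0.4,-2,-0.2,0,0,0,1],[0.4,-2,-0.2,0,0,0,1],[0.3,-1.8,-0.2,0,0,0,1],[0.3,-1.2,0,0,0,0,1],[0.1,-0.5,0,0,0,0,1],[0,0,0,0,0,0,1],[0,0,0,0,0,0,1]]}}

```text
t: 42.15
eef_pos: [0.6239, 0.0974, 0.3018]
tool_rot: [-0.043, 0.999, 0.016, 0.005]
contact_force: [0.1, -0.4, -5.6]
gripper_width: 0.683
```

```bash
python3 - <<'E'
from st import *
s=snap('scene','s22.png')
s=snap('top','t22.png'); s=snap('wrist','w22.png')
E
```

```text
t 42.15 pos [0.6239 0.0974 0.3018] F [ 0.1 -0.4 -5.6] g 0.683
q [-0.884  0.477  0.968  1.642 -0.502  1.249  0.229]
[[0.999, 0.033, 0.008], [0.032, -0.996, 0.086], [0.011, -0.086, -0.996]]
```

View pics/s22.png

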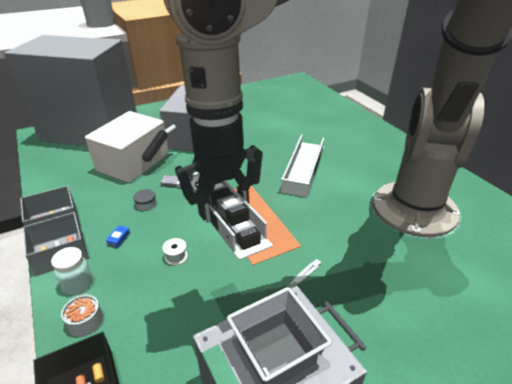

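View pics/t22.png

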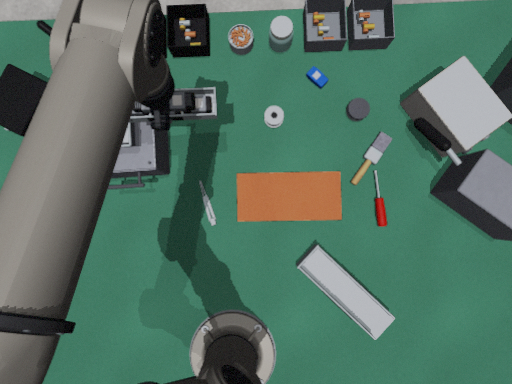

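View pics/w22.png

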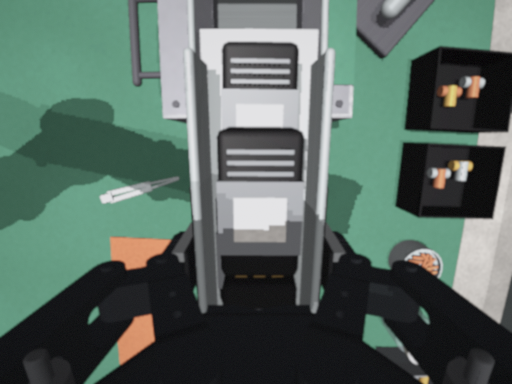

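>>> {"op": "step_arm", "data": {"increments": [[0,0,-0.46,-2.5,0,0,1],[0,0,-0.46,-2.5,0,0,1],[0,-0.6,0,0,0,0,1],[0,-1,0,0,0,0,1],[0,-1,0,0,0,0,1],[0,-0.5,0.7,0,0,0,1],[0,0,1.5,0,0,0,1],[0,0,2,0,0,0,1],[0,0,2,0,0,0,1],[0,0,1,0,0,0,1],[0,0,0.6,0,0,0,1],[0,0,0,0,0,0,1],[0,0,0,0,0,0,1]]}}

```text
t: 43.6
eef_pos: [0.6244, 0.1288, 0.2337]
tool_rot: [0.0, 1.0, 0.017, 0.006]
contact_force: [0.4, 0.3, -4.8]
gripper_width: 0.689
```

```bash
python3 - <<'E'
from st import *
s=snap('scene'); im=cv2.cvtColor(s['pixels'],cv2.COLOR_RGB2BGR)
cv2.imwrite('pics/s23.png',cv2.resize(im[200:384,150:400],None,fx=3,fy=3,interpolation=cv2.INTER_CUBIC))
s=snap('wrist','w23.png')
E
```

```text
t 43.6 pos [0.6244 0.1288 0.2337] F [ 0.4  0.3 -4.8] g 0.689
q [-0.95   0.563  0.947  1.701 -0.5    1.126  0.175]
[[0.999, 0.034, 0.012], [0.034, -0.999, -0.0], [0.012, 0.001, -1.0]]
```

View pics/s23.png

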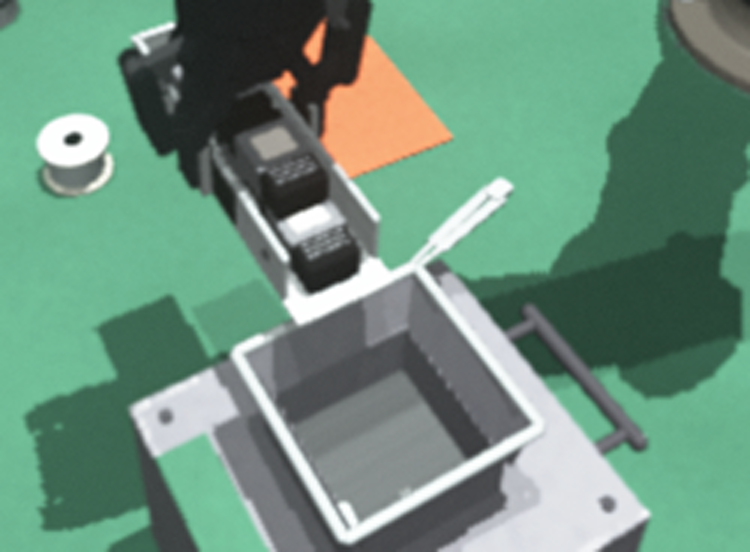

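View pics/w23.png

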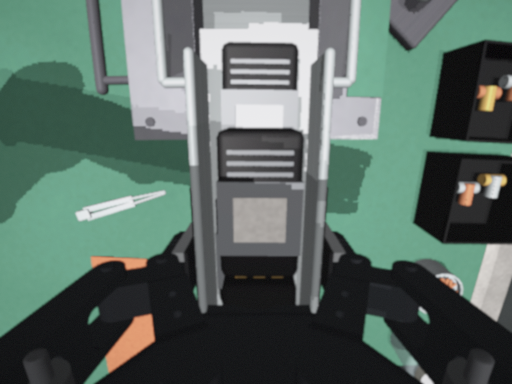

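```bash
python3 - <<'E'
from h import *
w=snap('wrist'); s=snap('scene')
print('rim near L/R outer', at(w,[160,84],.205), at(w,[356,83],.205), 'spout corners',at(w,[201,30],.237),at(w,[318,28],.237))
c=lambda x,y:(150+x/3-.3,200+y/3-.3)
for q in [(240,352),(417,266),(538,425),(348,537)]: print('rim scene',at(s,c(*q),.205))
for q in [(301,321),(389,266)]: print('spout scene',at(s,c(*q),.236))
E
```

```text
rim near L/R outer [0.56443002 0.21028108 0.205     ] [0.68125771 0.21502641 0.205     ] spout corners [0.59516837 0.23171338 0.237     ] [0.64941005 0.23464411 0.237     ]
rim scene [0.67306779 0.21575074 0.205     ]
rim scene [0.56267963 0.21120486 0.205     ]
rim scene [0.56042467 0.32112884 0.205     ]
rim scene [0.66983063 0.32647562 0.205     ]
spout scene [0.64622605 0.23360817 0.236     ]
spout scene [0.58988064 0.22463218 0.236     ]
```

>>> {"op": "step_arm", "data": {"increments": [[0,0,-0.15,-3,0,0,1],[0,0,-0.15,-3,0,0,1],[0,0,-0.15,-3,0,0,1],[0,0,-0.15,-3,0,0,1],[0,0,-0.3,-3,0,0,1],[0,0,-0.55,-3,0,0,1],[0,0,-0.55,-3,0,0,1],[0,0,-0.55,-3,0,0,1],[0,0,0,0,0,0,1],[0,0,0,0,0,0,1],[0,0,0,0,0,0,1]]}}

```text
t: 44.9
eef_pos: [0.6233, 0.1341, 0.2578]
tool_rot: [0.208, 0.978, 0.015, 0.009]
contact_force: [0.8, -0.9, -4.2]
gripper_width: 0.688
```

```bash
cat > look.py <<'E'
import sys
from st import *
k=sys.argv[1]
s=snap('scene'); im=cv2.cvtColor(s['pixels'],cv2.COLOR_RGB2BGR)
cv2.imwrite(f'pics/s{k}.png',cv2.resize(im[200:384,150:400],None,fx=3,fy=3,interpolation=cv2.INTER_CUBIC))
s=snap('wrist',f'w{k}.png')
print('spout',np.round(o['eef_pos']-.105*R[:,1]-.0015*R[:,2],4))
E
python3 look.py 24
```

```text
t 44.9 pos [0.6233 0.1341 0.2578] F [ 0.8 -0.9 -4.2] g 0.688
q [-1.181  0.727  1.112  1.615 -0.237  1.218 -0.057]
[[0.999, 0.025, 0.024], [0.032, -0.913, -0.406], [0.011, 0.407, -0.913]]
spout [0.6207 0.2306 0.2165]
```

View pics/s24.png

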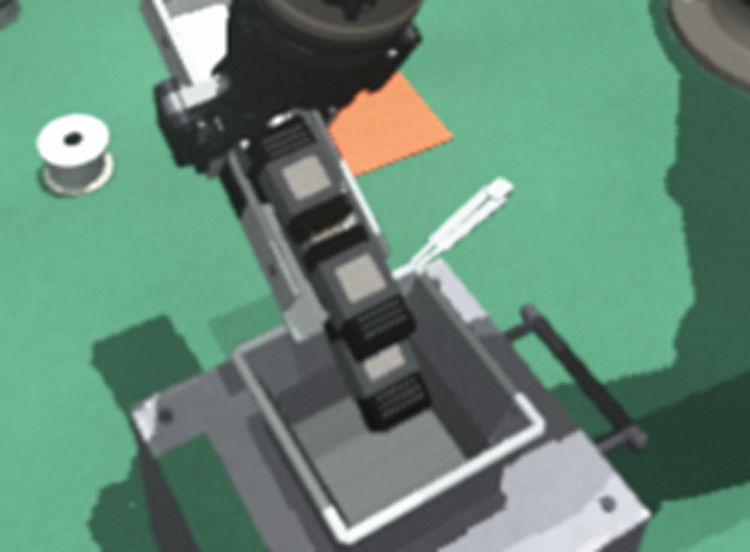

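>>> {"op": "step_arm", "data": {"increments": [[0,0,-0.5,-3,0,0,1],[0,0,-0.5,-3,0,0,1],[0,0,-0.5,-3,0,0,1],[0,0,0,0,0,0,1],[0,0,0,0,0,0,1],[0,0,0,0,0,0,1]]}}

```text
t: 45.6
eef_pos: [0.623, 0.1414, 0.2712]
tool_rot: [0.284, 0.959, 0.014, 0.01]
contact_force: [-0.0, -0.3, -2.4]
gripper_width: 0.686
```

```bash
python3 look.py 25
```

```text
t 45.6 pos [0.623  0.1414 0.2712] F [-0.  -0.3 -2.4] g 0.686
q [-1.238  0.806  1.155  1.571 -0.158  1.276 -0.114]
[[0.999, 0.021, 0.028], [0.033, -0.838, -0.545], [0.012, 0.546, -0.838]]
spout [0.6207 0.2302 0.2151]
```

View pics/s25.png

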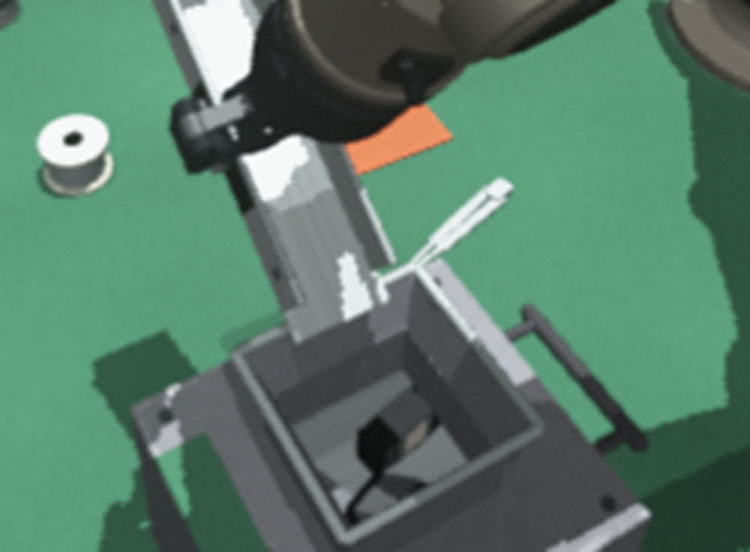

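View pics/w25.png

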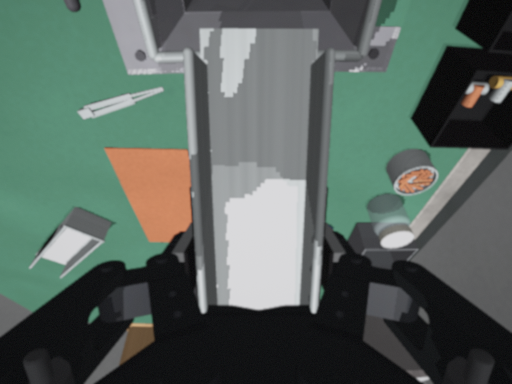

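>>> {"op": "step_arm", "data": {"increments": [[0,0.5,-0.8,0,0,0,1],[0,1.1,-1.7,0,0,0,1],[0,1.6,-2.5,0,0,0,1],[0,1.6,-2.5,0,0,0,1],[0,0,0,4,0,0,1],[0,0,0,6,0,0,1],[0,0,0,6,0,0,1],[0,0,0,6,0,0,1],[0,0,0,6,0,0,1],[0,0,0,5,0,0,1],[0,1,0,0,0,0,1],[0,2.5,0,0,0,0,1],[0,3,0,0,0,0,1],[0,3,0,0,0,0,1],[0,2,0,0,0,0,1],[0,0,0,0,0,0,1],[0,0,0,0,0,0,1]]}}

```text
t: 47.4
eef_pos: [0.6258, 0.0274, 0.3602]
tool_rot: [0.001, 1.0, 0.017, 0.005]
contact_force: [-0.1, -0.1, -2.3]
gripper_width: 0.688
```

```bash
python3 look.py 26;  python3 - <<'E'
from h import *
p=snap('top','t26.png')
for q in ['pack1']:
  for r in bot.cut_out(p,q): print(r['score'],r['point'],np.array(r['pixels']).sum())
E
```

```text
t 47.4 pos [0.6258 0.0274 0.3602] F [-0.1 -0.1 -2.3] g 0.688
q [-0.877  0.46   1.072  1.565 -0.41   1.351  0.27 ]
[[0.999, 0.033, 0.011], [0.033, -0.999, -0.002], [0.011, 0.002, -1.0]]
spout [0.6223 0.1323 0.3615]
0.49 [316.8, 75.8] 270
```

View pics/s26.png

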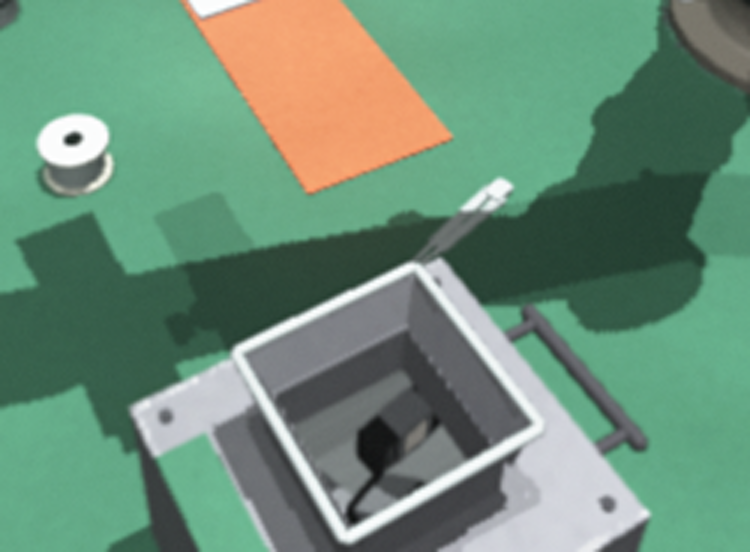

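View pics/t26.png

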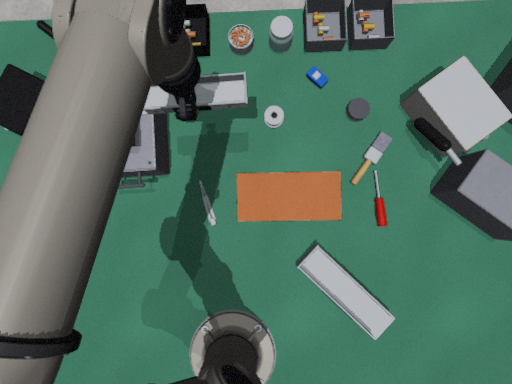

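>>> {"op": "step_arm", "data": {"increments": [[0,0,1,0,0,2.6,1],[0,0.5,2,0,0,0,1],[-0.5,1.5,2.5,0,0,0,1],[-1.5,2,2.5,0,0,0,1],[-2,2,2.5,0,0,0,1],[-2,2,2.5,0,0,0,1],[-2,2,2.5,0,0,0,1],[-2,2,2.5,0,0,0,1],[-2,2,2.5,0,0,0,1],[-2,2,2,0,0,0,1],[-2,2,1.5,0,0,0,1],[-1.5,1.6,1,0,0,0,1],[-0.8,0.8,0.5,0,0,0,1],[0,0,0,0,0,0,1],[0,0,0,0,0,0,1]]}}

```text
t: 49.1
eef_pos: [0.4449, -0.1737, 0.1035]
tool_rot: [0.0, 1.0, -0.005, 0.006]
contact_force: [0.1, 0.4, -1.6]
gripper_width: 0.686
```

```bash
python3 go.py .4406 -.175 .006 -.7; python3 - <<'E'
from h import *
p=snap('top','t27.png')
s=snap('scene','s27.png')
E
```

```text
t 49.1 pos [ 0.4449 -0.1737  0.1035] F [ 0.1  0.4 -1.6] g 0.686
q [-0.473  0.475  0.909  2.181 -0.58   0.729  0.818]
[[1.0, -0.01, 0.013], [-0.01, -1.0, -0.0], [0.013, 0.0, -1.0]]
tool z turn (do first): 0.1
after turn: tool x,y,z cm: [-0.42  0.14  9.75]
```

View pics/s27.png

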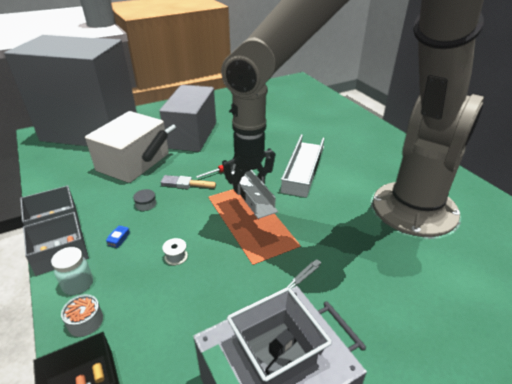

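View pics/t27.png

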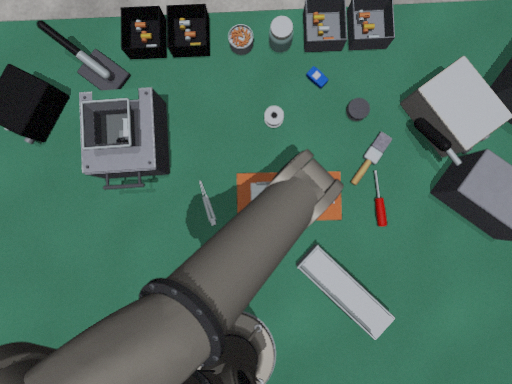

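>>> {"op": "step_arm", "data": {"increments": [[-0.4,0.1,2,0,-0.7,0,1],[0,0,3,0,0,0,1],[0,0,2.5,0,0,0,1],[0,0,1.2,0,0,0,1],[0,0,0.5,0,0,0,1],[0,0,0.2,0,0,0,1],[0,0,0,0,0,0,1]]}}

```text
t: 49.9
eef_pos: [0.4404, -0.1751, 0.0095]
tool_rot: [0.0, 1.0, -0.005, 0.0]
contact_force: [0.1, 0.4, -3.2]
gripper_width: 0.682
```

```bash
python3 go.py .4406 -.175 .005 -.7
```

```text
t 49.9 pos [ 0.4404 -0.1751  0.0095] F [ 0.1  0.4 -3.2] g 0.682
q [-0.292  0.626  0.686  2.215 -0.78   0.556  0.982]
[[1.0, -0.011, 0.0], [-0.011, -1.0, -0.0], [0.0, 0.0, -1.0]]
tool z turn (do first): 0.1
after turn: tool x,y,z cm: [ 0.02 -0.01  0.45]
```

>>> {"op": "step_arm", "data": {"increments": [[0,0,0.3,0,0,0,1],[0,0,0.1,0,0,0,1],[0,0,0,0,0,0,1]]}}

```text
t: 50.2
eef_pos: [0.4398, -0.1751, 0.0052]
tool_rot: [0.0, 1.0, -0.006, -0.0]
contact_force: [0.1, -0.1, -2.6]
gripper_width: 0.685
```

>>> {"op": "step_arm", "data": {"increments": [[0,0,0.1,0,0,0,1],[0,0,0,0,0,0,1]]}}

```text
t: 50.4
eef_pos: [0.4398, -0.1753, 0.0046]
tool_rot: [-0.0, 1.0, -0.006, -0.0]
contact_force: [-2.0, 1.3, 6.3]
gripper_width: 0.686
```

Touchdown (force now +6 N). Release and rise.

>>> {"op": "step_arm", "data": {"increments": [[0,0,0,0,0,0,0.15],[0,0,0,0,0,0,0],[0,0,0,0,0,0,0],[0,0,0,0,0,0,0],[0,0,-2,0,0,0,0],[0,0,-4,0,0,0,0],[0,0,-4,0,0,0,0],[0,0,-5,0,0,0,0],[1,0,-4,0,0,0,0],[3,0,-3,0,0,0,0],[4,-3,0,0,0,0,0],[4,-4,0,0,0,0,0],[0,-5,0,0,0,0,0],[0,-3,0,0,0,0,0],[0,0,0,0,0,0,0]]}}

```text
t: 51.9
eef_pos: [0.5572, -0.0254, 0.2229]
tool_rot: [-0.001, 1.0, -0.002, -0.001]
contact_force: [0.2, -0.6, 0.2]
gripper_width: 1.0
```

```bash
python3 - <<'E'
from st import *
p=snap('top','t28.png')
im=cv2.cvtColor(p['pixels'],cv2.COLOR_RGB2BGR)
cv2.imwrite('pics/t28a.png',cv2.resize(im[80:230,70:360],None,fx=2.7,fy=2.7,interpolation=cv2.INTER_CUBIC))
s=snap('scene','s28.png'); w=snap('wrist','w28.png')
E
```

```text
t 51.9 pos [ 0.5572 -0.0254  0.2229] F [ 0.2 -0.6  0.2] g 1.0
q [-0.848  0.466  1.052  1.893 -0.466  1.057  0.395]
[[1.0, -0.003, -0.003], [-0.003, -1.0, 0.001], [-0.003, -0.001, -1.0]]
```

View pics/t28a.png

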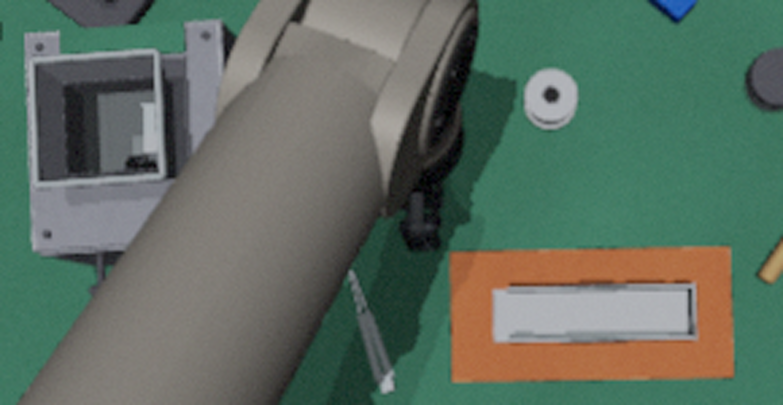

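View pics/s28.png

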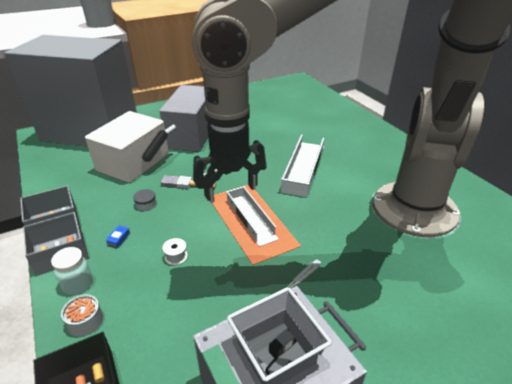

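View pics/w28.png

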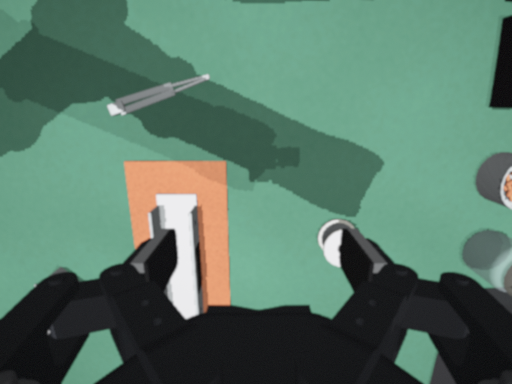

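>>> {"op": "step_arm", "data": {"increments": [[0.7,0,-3,0,0,0,0],[0.7,-2.2,-3,0,0,0,0],[0.7,-2.7,-1,0,0,0,0],[0.7,-2.7,0,0,0,0,0],[0.7,-2.7,0,0,0,0,0],[0.7,-2.7,0,0,0,0,0],[0.7,-2.7,0,0,0,0,0],[0.7,-2.7,0,0,0,0,0],[0.7,-2.7,0,0,0,0,0],[0,0,0,0,0,0,0],[0,0,0,0,0,0,0]]}}

```text
t: 53.15
eef_pos: [0.6226, 0.1775, 0.2937]
tool_rot: [0.001, 1.0, -0.007, -0.0]
contact_force: [-0.7, -0.9, 0.4]
gripper_width: 1.003
```

```bash
python3 - <<'E'
from st import *
w=snap('wrist','w29.png')
im=cv2.cvtColor(w['pixels'],cv2.COLOR_RGB2BGR); im=np.clip(im.astype(float)*1.8,0,255).astype(np.uint8)
c=proj(w,[.619,.268,.1]).astype(int); print(c)
y0,x0=max(c[1]-120,0),max(c[0]-130,0)
cv2.imwrite('pics/w29a.png',cv2.resize(im[y0:y0+220,x0:x0+260],None,fx=2.7,fy=2.7,interpolation=cv2.INTER_CUBIC))
for q in ['pack1']:
  for r in bot.cut_out(w,q): print(round(r['score'],2),r['point'],np.array(r['pixels']).sum())
E
```

```text
t 53.15 pos [0.6226 0.1775 0.2937] F [-0.7 -0.9  0.4] g 1.003
q [-1.057  0.568  1.046  1.597 -0.507  1.276  0.059]
[[1.0, -0.013, -0.001], [-0.013, -1.0, -0.001], [-0.001, 0.001, -1.0]]
[253  92]
0.81 [233.1, 54.3] 449
0.8 [250.3, 76.2] 556
0.75 [238.1, 99.9] 1156
0.56 [268.2, 121.4] 383
```

View pics/w29a.png

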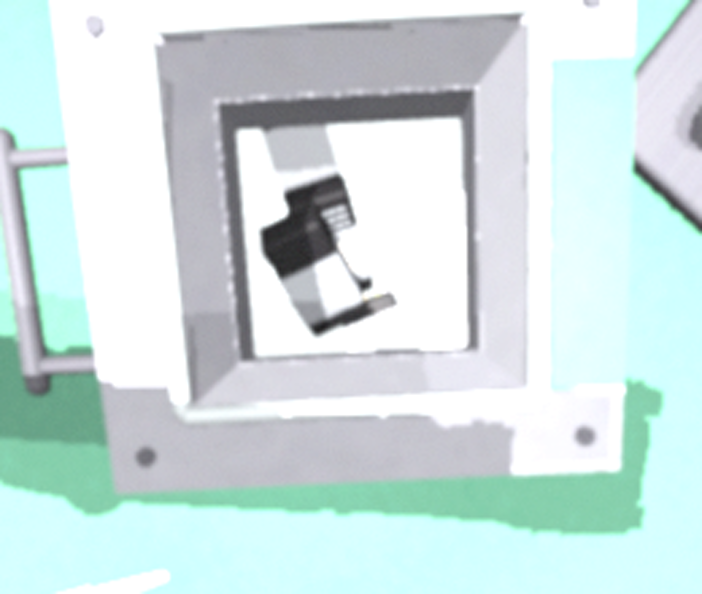

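```bash
python3 - <<'E'
from h import *
w=snap('wrist')
im=cv2.cvtColor(w['pixels'],cv2.COLOR_RGB2BGR)
cv2.imwrite('pics/w30.png',cv2.resize(im[0:160,180:340],None,fx=3.7,fy=3.7,interpolation=cv2.INTER_CUBIC))
print(at(w,[272,121],.02),at(w,[245,40],.02))
E
```

```text
[0.64425242 0.23215923 0.02      ] [0.60686981 0.34371989 0.02      ]
```

View pics/w30.png

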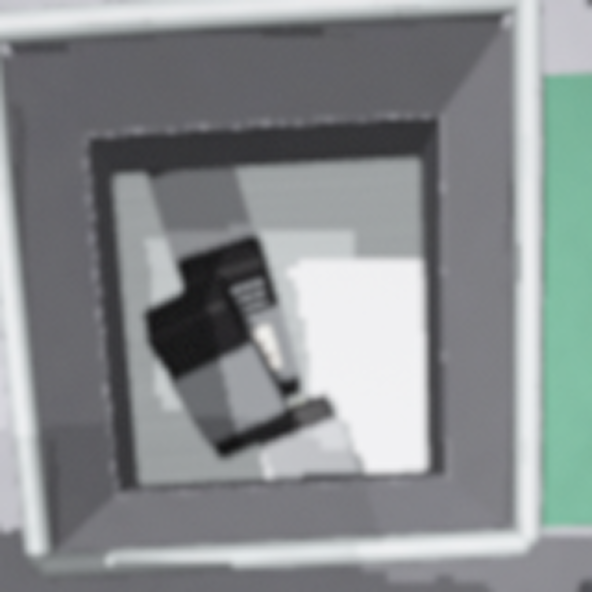

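View pics/w29.png

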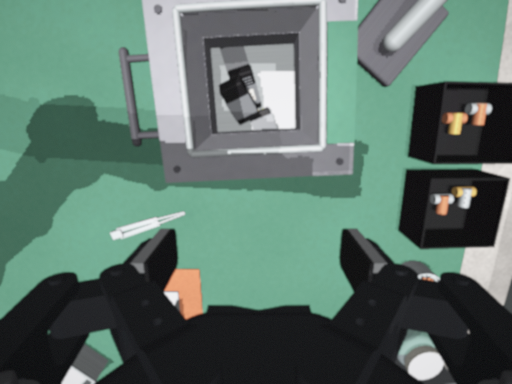

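```bash
python3 - <<'E'
from h import *
w=snap('wrist'); s=snap('scene')
for X in [(.75,.2,0),(.75,.27,0),(.75,.35,0),(.62,.40,0),(.62,.45,0)]: print(X,proj(w,X).round(),proj(s,X).round())
E
```

```text
(0.75, 0.2, 0) [338. 141.] [192. 394.]
(0.75, 0.27, 0) [340.  95.] [207. 432.]
(0.75, 0.35, 0) [343.  38.] [226. 482.]
(0.62, 0.4, 0) [254.   1.] [314. 470.]
(0.62, 0.45, 0) [253. -37.] [333. 506.]
```

>>> {"op": "step_arm", "data": {"increments": [[0,-1.5,-1,0,0,0,0],[0,-3,-1,0,0,0,0],[0,-3,-1,0,0,0,0],[0,-3,-1,0,0,0,0],[0,-1.5,0,0,0,0,0],[0,0,0,0,0,0,0],[0,0,0,0,0,0,0]]}}

```text
t: 54.1
eef_pos: [0.6235, 0.2979, 0.3334]
tool_rot: [0.001, 1.0, -0.006, -0.001]
contact_force: [-0.6, -1.0, 0.4]
gripper_width: 1.002
```

```bash
python3 - <<'E'
from st import *
w=snap('wrist','w31.png')
p=snap('top','t31.png')
E
```

```text
t 54.1 pos [0.6235 0.2979 0.3334] F [-0.6 -1.   0.4] g 1.002
q [-1.153  0.621  1.038  1.426 -0.533  1.396 -0.119]
[[1.0, -0.012, -0.001], [-0.012, -1.0, -0.001], [-0.001, 0.002, -1.0]]
```

View pics/w31.png

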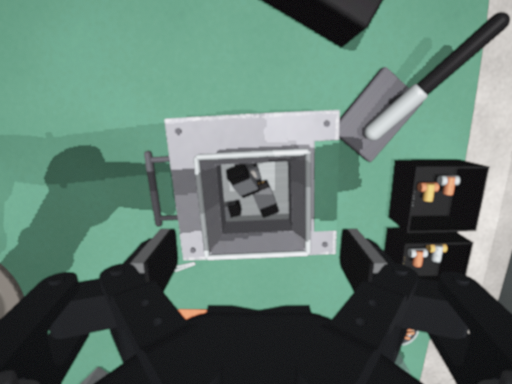

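```bash
python3 - <<'E'
from st import *
s=snap('scene','s32.png'); w=snap('wrist'); p=snap('top')
for n,c in (('s',s),('w',w),('t',p)):
  for q,z in (('handle',.111),('chute',.003),('spout',.006)):
    for r in bot.pinpoint(c,q)[:2]: print(n,q,round(r['score'],2),at(c,r['point'],z).round(3))
E
```

```text
t 54.2 pos [0.6238 0.2967 0.3337] F [ 1.  -0.7  0.4] g 1.002
q [-1.152  0.621  1.039  1.427 -0.533  1.396 -0.119]
[[1.0, -0.015, -0.001], [-0.015, -1.0, -0.001], [-0.001, 0.001, -1.0]]
s handle 0.83 [0.475 0.264 0.111]
s chute 0.86 [ 0.438 -0.17   0.003]
s chute 0.5 [0.546 0.159 0.003]
w handle 0.84 [0.479 0.266 0.111]
t handle 0.71 [0.483 0.274 0.111]
t chute 0.79 [ 0.167 -0.319  0.003]
t chute 0.56 [ 0.434 -0.17   0.003]
t spout 0.68 [ 0.442 -0.072  0.006]
t spout 0.6 [ 0.056 -0.432  0.006]
```

View pics/s32.png

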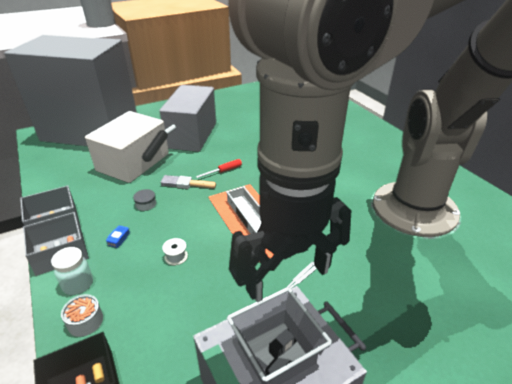

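Handle at its home position (0.476), chute on the mat, nothing else disturbed.

```bash
python3 -c "
from station import bot; print(bot.hand_in())"
```

```text
the job is handed in; nothing more can be done
None
```

I pushed the drawer home, put all five packs in the small chute and poured them into the hopper. I then laid the empty chute back on the mat, right way up, and handed the job in at about 54 s. The blue look-alike and the larger chute were not touched.

- **Drawer:** I pushed until it met its stop at about 25 N. Afterwards the scene camera put the handle at x = 0.475 and the wrist camera at 0.479, against about 0.476 expected at home. The top camera read 0.483, which I put down to camera error.
- **Packs:** One pack was knocked about 4 cm aside during the run, and I found it again and picked it up from there. After the pour the wrist force matched the empty chute's weight.
- **Drawer contents:** Looking down the hopper, the throat was clear and three or four packs could be made out inside. I could not count all five directly, because some lie hidden under the housing. No pack was left on the bench, around the unit or in the chute.
- **Chute:** It lies along the middle of the mat with the arm clear of it. The spool, tin, brush, screwdriver and tweezers looked undisturbed in the final picture.

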